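# Load a thermal cycler, press its sprung lid level and clamp it

## Task

Flip the cam lever on the thermal cycler's lid fully open and let the lid spring all the way up; then put every PCR plate from the bench into a bay of its own, fully down between the ribs, and push the lid down against its spring until it lies level and its catch holds it. With the lid down and the lever still open, turn the pressure wheel until its pointer stands at the long mark, then flip the lever fully closed, back onto the lid. Leave the other things on the bench where they are.

Things in the scene. Friction and masses are not known exactly. Their poses are not given: they have to be found in the camera images.
- cycler: Thermal cycler, a fixed white bench machine. Origin: on the bench, under the middle of the middle bay; x to the machine's back (away from the robot), y to its left. It reaches from x = -135 to +235, y = -135 to +135 mm; deck 72 high, housing behind x = +120 115 high. On the deck before the lid: a steel keeper (x -120 to -91, y -18 to +18, 101 high) and the catch roller (x -75, y +80, 102 high).
- bay0 (a point): Centre of the floor of the right bay, 72 mm right (-y) of the middle one, 72 mm above the bench. The three bays are alike: one plate each, its long side along the machine's x, either way round. Rounded ribs 7 mm high with sloping flanks run round every bay, leaving 51.5 (y) x 87.5 (x) mm, so a plate let go a few mm off slides in. 26 mm free between neighbouring plates.
- bay1 (a point): Centre of the floor of the middle bay, 72 mm above the bench.
- bay2 (a point): Centre of the floor of the left bay, 72 mm left (+y) of the middle one, 72 mm above the bench.
- lid (a joint): Lid angle, rad: 0 = level, 1.4 = fully up. A damped spring lifts it: once free it rises by itself in 4 to 5 s and stays up. Pressing it level takes 3 to 6 N at the front edge, 10 to 15 N over the last 15 mm, where a roller catch clicks and then holds it; let go before that, it rises again. Out of the catch: lift the front some 15 mm with about 10 N, by the open lever. A closed lever locks it.
- lid_hinge (a point): Middle of the lid's hinge axis (the machine's y), 105 mm behind the machine's origin, 105 mm above the bench. The lid is 256 wide; level, it reaches 165 mm from the axis towards the robot, its flat top 120 mm above the bench, its underside 26 mm above the bay floors: it goes level only over plates that sit fully down. Fully up, its front edge is 270, the open lever's bar 341 mm above the bench.
- lid_push (a point): A bare spot on the lid's top face to press on, 10 mm inside the front edge, right of the middle; it swings with the lid. From the hinge axis it lies at (-155, -80, +15) mm in the lid's own axes, which are the machine's when the lid is level; as the lid rises by angle a, (-1, 0, 0) becomes (-cos a, 0, sin a).
- lever (a joint): Angle of the cam quick-release lever (a bail), rad: 0 = closed, lying back along the lid's top; it swings up and over towards the robot: 1.57 = square to the lid, 1.75 = fully open at its stop. Its axis is parallel to the machine's y. It takes 2 N at the bar and stays where it is left. Beyond 0.3 it no longer locks the lid; once open, pulling its bar straight up lifts the lid out of its catch.
- lever_pivot (a point): Axis of the lever, in the middle, 25 mm before the lid's front edge; from the hinge axis at (-190, 0, +25) mm in the lid's axes, so 130 mm above the bench when level. Two steel ears beside it, 37 mm wide over both, end 34 mm before the edge and rise 19 mm above the lid's top.
- lever_grip (a point): Centre of the lever's handle, a round black crossbar of diameter 13 along the machine's y, 54 long between two steel arms (62 mm wide over both), open between. From the pivot at (+72, 0, +14) mm in the lid's axes when closed: its underside is then 17 mm above the lid's top. Pinched from above (fingers before and behind it) it turns between the pads as it swings.
- wheel (a joint): Angle of the pressure wheel (the cam's adjusting nut) on the lid's top, rad, growing clockwise seen from above; stops at 0 and 2.2. A white line on one end of its grip bar is the pointer: at 0 it points along the machine's -x, at 1.57 to +y. Short marks on the lid at 0, 0.4, 0.8, 1.6, 2.0; the one LONG mark at 1.20. Takes 0.06 N m, stays where it is left.
- wheel_grip (a point): On the wheel's axis, 22 mm above the lid's top, within the grip bar: 50 long, 12 wide, from 10 to 30 mm above the lid's top, on a disc of diameter 54. At joint value 0 the bar lies along the machine's x. Lid level: 20 mm behind and 66 mm left (+y) of the machine's origin, 142 mm above the bench.
- plate1: White 32-well PCR plate closed with rows of cap strips, 82 long (x) x 46 wide (y) x 24 high (straight sides up to 20), 55 to 100 g. Origin: centre of its underside. To be gripped across its width. Two or three of the three plates are present; an absent one reads None.
- plate2: White 32-well PCR plate closed with rows of cap strips, 82 long (x) x 46 wide (y) x 24 high (straight sides up to 20), 55 to 100 g. Origin: centre of its underside. To be gripped across its width. Two or three of the three plates are present; an absent one reads None.
- plate3: White 32-well PCR plate closed with rows of cap strips, 82 long (x) x 46 wide (y) x 24 high (straight sides up to 20), 55 to 100 g. Origin: centre of its underside. To be gripped across its width. Two or three of the three plates are present; an absent one reads None.
- petri_dish: Bystander, not to be disturbed: flat clear plastic dish, diameter 92, 15 high; origin: centre of its underside.
- forceps: Bystander, not to be disturbed: steel forceps lying flat, 130 long, 7 high; origin: middle.
- tip_box: Bystander, not to be disturbed: yellow pipette-tip box, 120 x 80 x 54 high; origin: centre of its underside.
- spray_bottle: Bystander, not to be disturbed: pink spray bottle with white trigger head, diameter 72, 212 high; origin: centre of its underside.
- marker: Bystander, not to be disturbed: white marker pen with black cap lying flat, 120 long, 14 high; origin: middle.
There are look-alikes about, which are no part of the job. What is shaped like the plate3 but brown or purple is not meant.

How it is judged:
By the outcome, as a careful person would: the job done as asked, in the order asked, and still so for the second after the job is handed in, with the robot touching nothing.
Of plate1, plate2, plate3 only 2 to 3 are there at a start; the rules pass over those that are not, and their reading is None.
At some moment in a run one of plate1, plate2, plate3 may be knocked a few centimetres aside while the robot is not near it.
It also fails if it takes over 200 s, if anything falls off the work surface, if the arm or the gripper's body presses on something with over 40 N, if the wrist force passes 120 N, or if a joint passes its speed limit or range.

## Robot

A 7-joint arm with a two-finger parallel gripper is mounted at the origin on the work surface. World frame = base frame: x ahead of the robot, y to its left, z up, the work surface at z = 0. Lengths are in mm, angles in rad, forces in N, time in s.
With the tool pointing down it reaches from about 400 to 750 mm from the base axis. Payload 19.5 kg.
Tool frame: the origin (TCP) lies midway between the tips of the shut fingers; the grasp point (between the pads) lies 19 mm behind it; z points along the fingers, y is the line along which they close (so a half turn about z gives the same grasp; the last joint's range is limited). The gripper opens to 85 mm and grips with 20 to 120 N. Pads are 22 mm wide; open, the fingers measure 114 mm over their backs; the gripper's body (76 mm by 85 mm) begins 54 mm behind the grasp point. The pads swing forward as they close: fully open they stand 13 mm farther back than shut.
Start: joints at [-1.234, 0.707, -0.028, 1.485, 0.022, 0.951, -0.075], TCP at [212.624, 534.215, 231.268] pointing down, gripper open.
Joint ranges: [-2.71, 2.71], [-0.32, 2.16], [-1.57, 1.52], [0, 2.45], [-1.46, 4.6], [0, 2.02], [-2.83, 2.83]. Speed limits (rad/s): [1.89, 1.89, 2.57, 2.57, 3.01, 3.01, 3.01].

## Interface

Orientations are given as a unit quaternion [x, y, z, w].
In Python, from workcell import * gives the robot as it stands. The module is installed in compiled form; this text tells all that it offers.
- The arm moves only by the shell command python3 -m jog 'ROWS' [OPENING]. ROWS is JSON, a list of rows, each an object of numbers: "x", "y", "z": the shift along the tool's x, y, z scaled (see below); "roll": the turn about the tool's z scaled (see below). A call has 1 to 12 rows; each row shifts and turns the commanded pose from where the row before left it, along the tool's axes as they then stand; what a row does not reach is not made up. The controller multiplies each number of a shift by 0.03 m and each number of a turn by 4 degrees. A row lasts 1/12 s, in which the tool goes at most 41.7 mm and 7.16 degrees, less where a joint would pass 70% of its speed; a pose out of reach is approached as far as the arm can. A call with a number of a shift or a turn outside -1 to 1 is refused whole. A call with a gripper value outside its range is refused whole. OPENING is the opening, from 0 (shut) to 1 (fully open), set as the call begins (- or left out, the last holds). The fingers move at their own pace and stop on an object; the grip force is fixed at half the most. Time passes only in rows, so rows that do not move let the fingers close. It gives the time, the measured TCP pose, the force, the opening and the grip force at its end, in the units of the state.
- observe(): the state, without advancing time (a new reading comes with each control period).
- get_image(name): name is "scene" or "top"; returns a dict with "pixels" (384x512x3 uint8, red, green, blue), "range_z" (384x512 float32, mm along the optical axis (not along the pixel's ray), 0 where there is no reading), "intrinsics" (3x3 intrinsics, pixels), "distortion" ([k1, k2, p1, p2, k3] as OpenCV has them; the pictures are not rectified), "R" (3x3) and "t" (3): a world point X has camera coordinates R X + t. Camera axes: x right, y down, z forward; pixel columns grow to the right and rows downward; lengths in mm; the calibration is good to about 2 mm. A picture is of the moment at which its call begins.
- finish_job(): hands the job in; it is judged then, once.
The state is a dict: "time": time; "joint_positions": joint angles; "qvel": joint speeds; "joint_torque": joint torques, N m; "eef_pos": TCP position; "orientation": TCP orientation; "wrist_force": force on the tool from outside, world axes, zero at the start; "moment": the same for the moment, N m; "finger_gap": opening from 0.0 (shut) to 1.0 (fully open); "grip_force": force on a finger pad.
Only numpy, scipy, OpenCV 4.12 (cv2) and the standard library are available. Lean on these libraries where they do the work, as an engineer would, in place of code of your own. Each camera call takes 0.05 s, during which the arm holds its last target. There are 200 camera calls.

## Working session

There is one attempt and no reset: what is moved stays moved. The work goes in short steps, Python scripts to look and compute and a shell command to move; the robot and the scene stay as the last step left them, time stands still between calls to the robot, and variables do not carry over. Pictures are saved under pics/ and viewed, at most 14 in all, crops included, and the job is handed in when it is done.

```bash
mkdir -p pics; python3 - <<'E'
from workcell import *
import cv2,numpy as np
print(observe())
for n in("scene","top"):
    d=get_image(n); np.savez(n+'.npz',**d); cv2.imwrite(f'pics/{n}0.png',cv2.resize(d['pixels'][:,:,::-1],(800,600)))
    print(n,d['intrinsics'],d['distortion'],d['R'],d['t'], (d['range_z']>0).mean())
E
```

```text
{'time': 0.0, 'joint_positions': array([-1.233713  ,  0.70706744, -0.02767624,  1.48497739,  0.02203906,
        0.95088127, -0.07547647]), 'qvel': array([ 0.00102346,  0.00057916, -0.00058089,  0.00039454,  0.00098319,
       -0.00107913, -0.00117787]), 'joint_torque': array([ 3.71437600e-04, -8.83210230e+01,  1.23473950e+00, -2.36180502e+01,
        1.69333635e-02,  6.31939227e-03, -3.13393258e-07]), 'eef_pos': array([212.52035762, 534.01899036, 230.8524344 ]), 'orientation': array([ 1.88216746e-01,  9.82127380e-01, -5.08008598e-04, -8.46830285e-05]), 'wrist_force': array([-0.48566911,  0.79448233,  0.1951711 ]), 'moment': array([ 0.02100191, -0.00255172, -0.02373842]), 'grip_force': 0.0, 'finger_gap': 0.9998408991172234}
scene [[447.66489016   0.         248.7465044 ]
 [  0.         447.66489016 193.57716079]
 [  0.           0.           1.        ]] [-0.12351274  0.          0.          0.          0.        ] [[ 0.62909427  0.77711051 -0.01842982]
 [ 0.48957328 -0.41451746 -0.76713316]
 [-0.60378672  0.47357632 -0.6412231 ]] [-299.83570748 -155.97142659 1941.09961481] 0.9678548177083334
top [[381.51787734   0.         253.38898543]
 [  0.         381.51787734 188.2605167 ]
 [  0.           0.           1.        ]] [0.03607786 0.         0.         0.         0.        ] [[ 0.02535582 -0.99964919  0.00765402]
 [-0.98962889 -0.0261831  -0.1412413 ]
 [ 0.14139216 -0.00399335 -0.98994561]] [ -33.53950119  508.04992271 1123.97905519] 0.9957784016927084
```

View pics/scene0.png

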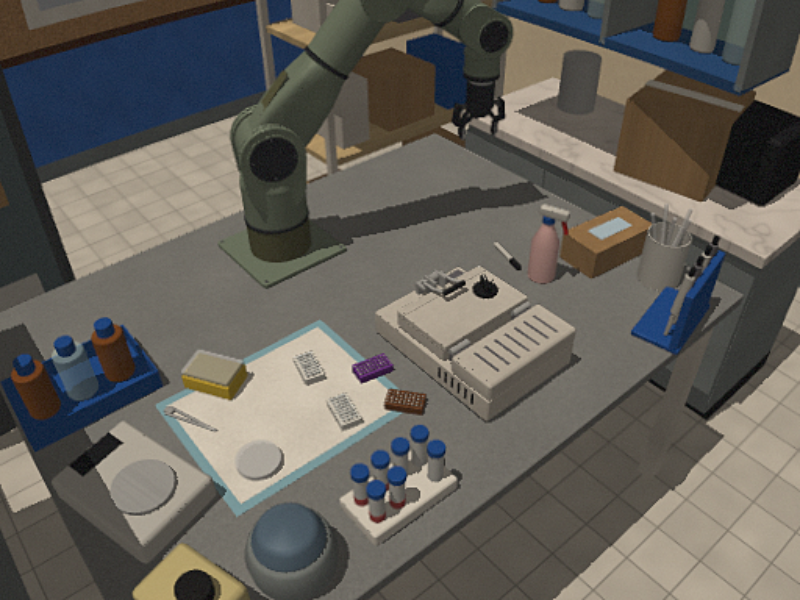

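View pics/top0.png

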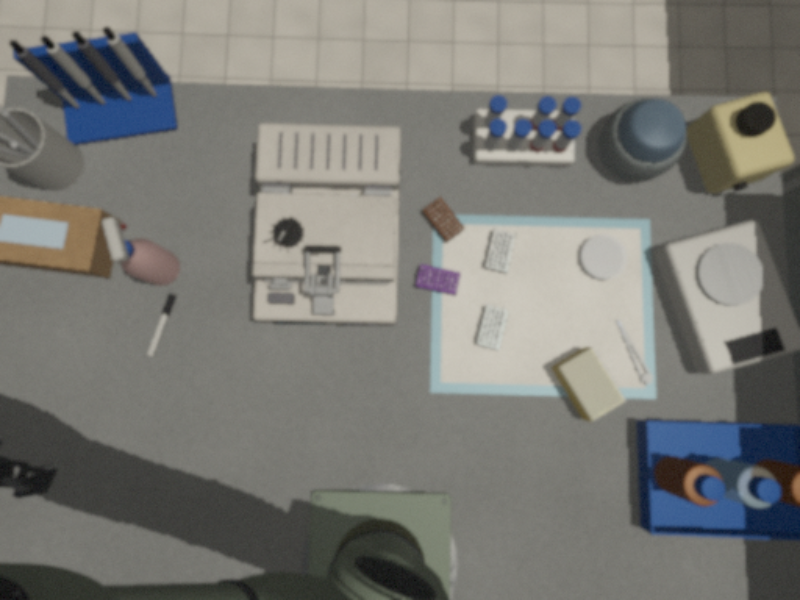

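The top picture (800x600) shows the cycler at (325,225), its lever bar at (322,250) and wheel at (288,233). White plates are at (498,250) and (491,327). The brown one at (442,218) and the purple one at (437,279) are look-alikes by colour, so only the two white ones fit. Now I'll measure.

```bash
cat > h.py <<'E'
import numpy as np,cv2
def cloud(d):
    K,D=d['intrinsics'],d['distortion']; h,w=d['range_z'].shape
    uv=np.stack(np.meshgrid(np.arange(w),np.arange(h)),-1).reshape(-1,1,2).astype(float)
    n=cv2.undistortPoints(uv,K,D).reshape(h,w,2)
    c=np.dstack([n,np.ones((h,w))])*d['range_z'][...,None]
    return (c-d['t'])@d['R']
def onplane(d,px,z):
    n=cv2.undistortPoints(np.array(px,float).reshape(-1,1,2),d['intrinsics'],d['distortion']).reshape(-1,2)
    r=np.c_[n,np.ones(len(n))]@d['R']; c=-d['R'].T@d['t']
    return c+r*((z-c[2])/r[:,2])[:,None]
def project(d,P):
    return cv2.projectPoints(np.array(P,float).reshape(-1,1,3),cv2.Rodrigues(d['R'])[0],d['t'],d['intrinsics'],d['distortion'])[0].reshape(-1,2)
def plates(d,P=None):
    """white blobs near z 10..40 by cloud height"""
    P=cloud(d) if P is None else P
    c=d['pixels'].astype(int); white=(c.min(2)>95)&(np.ptp(c,axis=2)<60)
    m=((P[...,2]>11)&(P[...,2]<40)&white&(d['range_z']>0)).astype(np.uint8)
    m=cv2.morphologyEx(m,cv2.MORPH_OPEN,np.ones((3,3)))
    out=[]
    n,L,S,C=cv2.connectedComponentsWithStats(m)
    for i in range(1,n):
        if S[i,4]<60: continue
        q=P[L==i]; (cx,cy),(a,b),ang=cv2.minAreaRect(q[:,:2].astype(np.float32))
        if a<b: a,b,ang=b,a,ang+90
        out.append((C[i].round(),np.round([cx,cy,np.median(q[:,2]),a,b,(ang+90)%180-90],1)))
    return out
E
python3 - <<'E'
from h import *
for n in('top','scene'):
    d=dict(np.load(n+'.npz')); P=cloud(d)
    print(n)
    for o in plates(d,P): print(*o)
    if n=='top':
        for lo,hi in((60,82),(105,125),(60,160)):
            m=(P[...,2]>lo)&(P[...,2]<hi)&(np.abs(P[...,1]-50)<230)&(P[...,0]>250)&(P[...,0]<900)
            k,L,S,C=cv2.connectedComponentsWithStats(m.astype(np.uint8))
            i=1+S[1:,4].argmax(); q=P[L==i]; print(lo,hi,S[i,4],cv2.minAreaRect(q[:,:2].astype(np.float32)),np.median(q[:,2]))
        print('bg z',np.median(P[300:340,150:180,2]))
        g=d['pixels']; cv2.imwrite('pics/top_crop.png',cv2.resize(g[70:230,140:360,::-1],None,fx=3.6,fy=3.6,interpolation=cv2.INTER_CUBIC))
E
```

```text
top
[330.  92.] [ 840.4 -269.4   34.6  195.9  112.3  -88.9]
[ 48. 107.] [751.4 627.3  23.8  55.2  13.9 -11.3]
[320. 160.] [ 605.9 -226.6   21.1   81.9   46.8  -13.2]
[386. 164.] [ 599.8 -433.5   15.2   91.4   88.6   89.5]
[290. 182.] [ 5.321e+02 -1.316e+02  2.080e+01  3.510e+01  2.190e+01  3.000e-01]
[315. 209.] [ 452.  -210.8   20.8   81.8   45.7  -14.2]
60 82 1994 ((578.4063110351562, 113.44742584228516), (260.52850341796875, 270.7510986328125), 0.5886789560317993) 71.39777635721072
105 125 7687 ((669.3983764648438, 110.42529296875), (303.96832275390625, 271.637451171875), 2.2532544136047363) 117.42257593520681
60 160 11534 ((634.431640625, 113.65516662597656), (372.5280456542969, 271.6856689453125), 0.6226982474327087) 115.87834491672606
bg z -0.815697879776196
scene
[499.  60.] [ 400.9 2094.7   24.9  179.3   45.1    2.7]
[259. 224.] [559.  -21.4  27.1 101.9   7.5  -1.4]
[196. 233.] [ 452.6 -213.5   20.3   75.9   45.8  -15. ]
[218. 261.] [ 605.3 -228.1   20.3   83.2   47.8  -13.2]
[165. 293.] [ 601.2 -431.8   14.2   88.    85.3  -25. ]
[253. 322.] [ 841.9 -273.4   33.4  200.2  110.2   89.9]
```

View pics/top_crop.png

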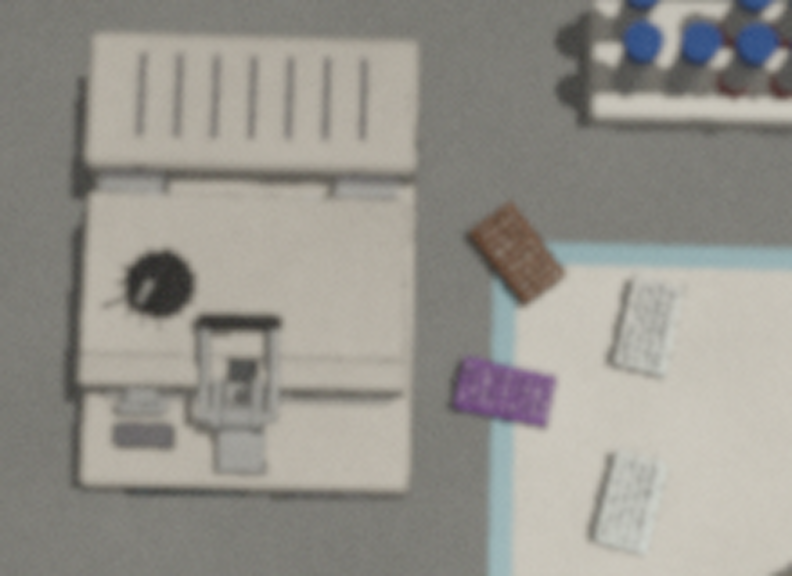

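Confirmed: the only white plates are the two at crop (648,328) and (630,503). They sit at roughly (605,-227) and (452,-212). Next I'll refine the machine yaw, bar and pointer.

```bash
python3 - <<'E'
from h import *
d=dict(np.load('top.npz')); P=cloud(d)
m=((P[...,2]>60)&(P[...,2]<160)&(np.abs(P[...,1]-113)<180)&(P[...,0]>400)&(P[...,0]<850)).astype(np.uint8)
k,L,S,C=cv2.connectedComponentsWithStats(m); q=P[L==1+S[1:,4].argmax()]
b=np.arange(460,810,5)
for f,n in((np.min,'R'),(np.max,'L')):
    y=[f(q[(q[:,0]>=x)&(q[:,0]<x+5),1]) for x in b]; p=np.polyfit(b+2.5,y,1); r=np.array(y)-np.polyval(p,b+2.5); p=np.polyfit((b+2.5)[abs(r)<3],np.array(y)[abs(r)<3],1); print(n,np.degrees(p[0]),np.polyval(p,584))
b=np.arange(-10,235,5)
for f,n in((np.min,'F'),(np.max,'B')):
    y=[f(q[(q[:,1]>=x)&(q[:,1]<x+5),0]) for x in b]; p=np.polyfit(b+2.5,y,1);print(n,np.degrees(p[0]),np.polyval(p,113))
def W(x,y,z,yaw=np.radians(.6),o=(584.4,113.1)): c,s=np.cos(yaw),np.sin(yaw); return [o[0]+c*x-s*y,o[1]+s*x+c*y,z]
pts=[W(-13,0,150),W(20,66,150),W(-85,0,130),W(-60,128,120),W(-60,-128,120)]
for n in('top','scene'):
    d=dict(np.load(n+'.npz')); g=d['pixels'].max(2)
    print(n,project(d,pts).round(1).tolist())
    c=project(d,[W(0,30,140)])[0].astype(int); mm=np.zeros_like(g); 
    mm[c[1]-40:c[1]+40,c[0]-50:c[0]+50]=(g<60)[c[1]-40:c[1]+40,c[0]-50:c[0]+50]
    k,L,S,C=cv2.connectedComponentsWithStats(mm.astype(np.uint8))
    for i in range(1,k):
        if S[i,4]>25: print(S[i],C[i].round(1),onplane(d,C[i],148).round(1))
    if n=='top':
        u,v=project(d,[W(20,66,150)])[0].round().astype(int)
        cv2.imwrite('pics/wheel.png',cv2.resize(d['pixels'][v-20:v+20,u-20:u+20,::-1],(600,600),interpolation=cv2.INTER_CUBIC)); print(u,v)
E
```

```text
R 0.16360520743766635 -19.842865411171697
L 1.3867648735046787 241.260675059989
F -0.3111414687481228 449.879755657415
B -0.4688617082669513 817.6084404651198
top [[206.1, 158.8], [182.6, 146.7], [206.1, 185.6], [161.3, 176.6], [252.1, 178.1]]
[176 141  16  16 150] [184.5 148. ] [[600.6 174.2 148. ]]
183 147
scene [[290.4, 182.6], [310.5, 179.4], [276.3, 177.5], [306.2, 169.0], [253.6, 198.2]]
[249 143  18   5  46] [255.2 144.2] [[304.9 175.  148. ]]
[326 165   8   8  36] [329.4 168.9] [[602.4 277.3 148. ]]
[303 176  16  15 146] [310.2 184.6] [[622.1 159.7 148. ]]
[283 180  15   9  49] [290.2 183.8] [[574.  109.9 148. ]]
```

View pics/wheel.png

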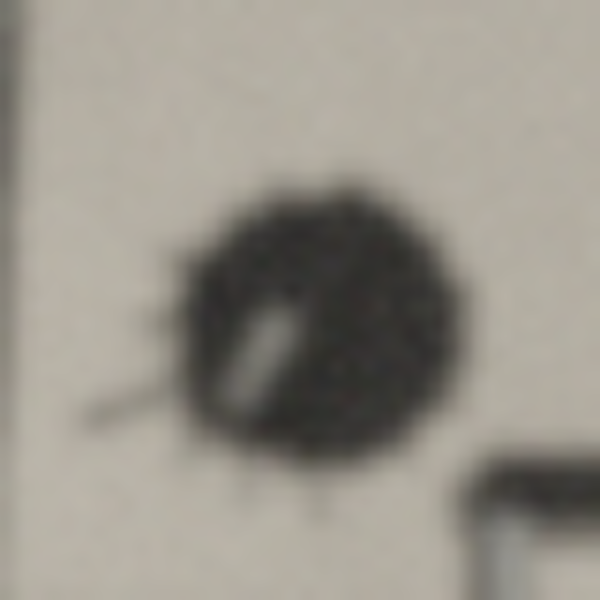

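```bash
cat >> h.py <<'E'
O=np.array([584.,112.]);YAW=np.radians(.6)
def W(x,y,z): c,s=np.cos(YAW),np.sin(YAW); return np.array([O[0]+c*x-s*y,O[1]+s*x+c*y,z])
def need(target,yawy=None,frm=None):
    """units of 30 mm (tool axes now / after roll) and roll units to reach target; yawy = world deg of tool y"""
    from workcell import observe
    from scipy.spatial.transform import Rotation as Ro
    s=observe(); R=Ro.from_quat(s['orientation']); p=s['eef_pos'] if frm is None else frm
    M=R.as_matrix(); cur=np.degrees(np.arctan2(M[1,1],M[0,1])); roll=0
    if yawy is not None: roll=-((yawy-cur+90)%180-90)/4
    M2=M@Ro.from_euler('z',roll*4,degrees=True).as_matrix(); dv=(np.array(target)-p)/30
    print('t=%.1f tcp'%s['time'],s['eef_pos'].round(1),'yawy %.1f gap %.2f tiltz'%(cur,s['finger_gap']),M[:,2].round(3))
    print(' to',np.round(target,1),'now-axes',(M.T@dv).round(2),'| roll',round(roll,2),'| after-axes',(M2.T@dv).round(2),'j7 %.2f'%s['joint_positions'][6])
E
python3 - <<'E'
from h import *
need(W(-13,0,220),.6)
E
```

```text
t=0.1 tcp [212.6 534.  230.9] yawy 68.3 gap 1.00 tiltz [-0.    -0.001 -1.   ]
 to [571.  111.9 220. ] now-axes [-16.3   -8.66   0.37] | roll 16.92 | after-axes [-14.2   11.8    0.37] j7 -0.08
```

```bash
python3 -m jog '[{"z":-0.8},{"x":-0.96,"y":-0.51},{"x":-0.96,"y":-0.51},{"x":-0.96,"y":-0.51},{"x":-0.96,"y":-0.51},{"x":-0.96,"y":-0.51},{"x":-0.96,"y":-0.51},{"x":-0.96,"y":-0.51},{"x":-0.96,"y":-0.51},{"x":-0.96,"y":-0.51},{"x":-0.96,"y":-0.51},{"x":-0.96,"y":-0.51}]' 1
python3 -m jog '[{"x":-0.96,"y":-0.51},{"x":-0.96,"y":-0.51},{"x":-0.96,"y":-0.51},{"x":-0.96,"y":-0.51},{"x":-0.96,"y":-0.51},{"x":-0.96,"y":-0.51},{"roll":1},{"roll":1},{"roll":1},{"roll":1},{"roll":1},{"roll":1}]' 0.6
python3 -m jog '[{"roll":1},{"roll":1},{"roll":1},{"roll":1},{"roll":1},{"roll":1},{"roll":1},{"roll":1},{"roll":1},{"roll":1},{"roll":0.92},{}]'
python3 - <<'E'
from h import *
need(W(-13,0,128),.6)
E
```

```text
t=0.1 tcp [212.6 534.  230.9] yawy 68.3 gap 1.00 tiltz [-0.    -0.001 -1.   ]
 to [571.  111.9 128. ] now-axes [-16.3   -8.65   3.44] | roll 16.92 | after-axes [-14.19  11.8    3.44] j7 -0.08$[0]: bad value
$[0]: bad value
$[0]: bad value
```

Every key seems to be required, so I'll write all four.

```bash
python3 -m jog '[{"x":0,"y":0,"z":-0.8,"roll":0},{"x":-0.96,"y":-0.51,"z":0,"roll":0},{"x":-0.96,"y":-0.51,"z":0,"roll":0},{"x":-0.96,"y":-0.51,"z":0,"roll":0},{"x":-0.96,"y":-0.51,"z":0,"roll":0},{"x":-0.96,"y":-0.51,"z":0,"roll":0},{"x":-0.96,"y":-0.51,"z":0,"roll":0},{"x":-0.96,"y":-0.51,"z":0,"roll":0},{"x":-0.96,"y":-0.51,"z":0,"roll":0},{"x":-0.96,"y":-0.51,"z":0,"roll":0},{"x":-0.96,"y":-0.51,"z":0,"roll":0},{"x":-0.96,"y":-0.51,"z":0,"roll":0}]' 1
python3 - <<'E'
from h import *
need(W(-13,0,220),.6)
E
```

```text
time: 1.1
eef_pos: [445.5, 259.2, 255.2]
orientation: [0.188, 0.982, -0.0, -0.0]
wrist_force: [0.1, 0.8, -0.9]
finger_gap: 1.0
grip_force: 0.0
t=1.1 tcp [445.5 259.2 255.2] yawy 68.3 gap 1.00 tiltz [-0. -0. -1.]
 to [571.  111.9 220. ] now-axes [-5.71 -3.02  1.17] | roll 16.92 | after-axes [-4.96  4.13  1.17] j7 0.55
```

```bash
python3 -m jog '[{"x":-0.95,"y":-0.5,"z":0.2,"roll":0},{"x":-0.95,"y":-0.5,"z":0.2,"roll":0},{"x":-0.95,"y":-0.5,"z":0.2,"roll":0},{"x":-0.95,"y":-0.5,"z":0.2,"roll":0},{"x":-0.95,"y":-0.5,"z":0.2,"roll":0},{"x":-0.95,"y":-0.5,"z":0.2,"roll":0},{"x":0,"y":0,"z":0,"roll":1},{"x":0,"y":0,"z":0,"roll":1},{"x":0,"y":0,"z":0,"roll":1},{"x":0,"y":0,"z":0,"roll":1},{"x":0,"y":0,"z":0,"roll":1},{"x":0,"y":0,"z":0,"roll":1}]' 0.6
python3 -m jog '[{"x":0,"y":0,"z":0,"roll":1},{"x":0,"y":0,"z":0,"roll":1},{"x":0,"y":0,"z":0,"roll":1},{"x":0,"y":0,"z":0,"roll":1},{"x":0,"y":0,"z":0,"roll":1},{"x":0,"y":0,"z":0,"roll":1},{"x":0,"y":0,"z":0,"roll":1},{"x":0,"y":0,"z":0,"roll":1},{"x":0,"y":0,"z":0,"roll":1},{"x":0,"y":0,"z":0,"roll":1},{"x":0,"y":0,"z":0,"roll":0.92},{"x":0,"y":0,"z":0,"roll":0}]'
python3 - <<'E'
from h import *
need(W(-13,0,128),.6)
E
```

```text
time: 2.1
eef_pos: [570.2, 113.8, 219.0]
orientation: [0.39, 0.921, -0.0, -0.0]
wrist_force: [0.8, -0.5, -0.2]
finger_gap: 0.599
grip_force: 0.0
time: 3.1
eef_pos: [570.2, 113.9, 219.0]
orientation: [0.704, 0.71, -0.0, -0.0]
wrist_force: [1.5, 1.0, -0.0]
finger_gap: 0.6
grip_force: 0.0
t=3.1 tcp [570.2 113.9 219. ] yawy 0.4 gap 0.60 tiltz [-0.001 -0.    -1.   ]
 to [571.  111.9 128. ] now-axes [-0.07  0.03  3.03] | roll -0.04 | after-axes [-0.07  0.03  3.03] j7 -0.05
```

```bash
python3 -m jog '[{"x":-0.07,"y":0.03,"z":0.9,"roll":0},{"x":0,"y":0,"z":0.9,"roll":0},{"x":0,"y":0,"z":0.8,"roll":0},{"x":0,"y":0,"z":0.4,"roll":0},{"x":0,"y":0,"z":0,"roll":0}]'
python3 -m jog '[{"x":0,"y":0,"z":0,"roll":0},{"x":0,"y":0,"z":0,"roll":0},{"x":0,"y":0,"z":0,"roll":0},{"x":0,"y":0,"z":0,"roll":0},{"x":0,"y":0,"z":0,"roll":0},{"x":0,"y":0,"z":0,"roll":0}]' 0
python3 - <<'E'
import numpy as np
c=np.array([-85,130]);a0=np.arctan2(14,72);r=np.hypot(14,72)
prev=None
for t in np.linspace(0,1.75,13):
    p=np.array([r*np.cos(a0+t),r*np.sin(a0+t)])
    if prev is not None: print(round(t,2),'y,z units',((p-prev)/30*[1,-1]).round(2))
    prev=p
E
```

```text
time: 3.52
eef_pos: [570.0, 111.6, 126.8]
orientation: [0.703, 0.712, -0.002, -0.001]
wrist_force: [1.1, 0.3, -0.1]
finger_gap: 0.601
grip_force: 0.0
time: 4.02
eef_pos: [570.0, 111.8, 130.1]
orientation: [0.703, 0.711, -0.001, -0.001]
wrist_force: [-11.4, -0.1, 8.1]
finger_gap: 0.125
grip_force: 58.5
0.15 y,z units [-0.09 -0.34]
0.29 y,z units [-0.14 -0.33]
0.44 y,z units [-0.19 -0.3 ]
0.58 y,z units [-0.23 -0.27]
0.73 y,z units [-0.27 -0.24]
0.88 y,z units [-0.3  -0.19]
1.02 y,z units [-0.32 -0.15]
1.17 y,z units [-0.34 -0.1 ]
1.31 y,z units [-0.35 -0.05]
1.46 y,z units [-0.36  0.  ]
1.6 y,z units [-0.35  0.05]
1.75 y,z units [-0.34  0.1 ]
```

```bash
python3 -m jog '[{"x":0,"y":-0.09,"z":-0.4,"roll":0},{"x":0,"y":-0.14,"z":-0.33,"roll":0},{"x":0,"y":-0.19,"z":-0.3,"roll":0},{"x":0,"y":-0.23,"z":-0.27,"roll":0},{"x":0,"y":-0.27,"z":-0.24,"roll":0},{"x":0,"y":-0.3,"z":-0.19,"roll":0},{"x":0,"y":0,"z":0,"roll":0}]'
python3 -m jog '[{"x":0,"y":-0.32,"z":-0.15,"roll":0},{"x":0,"y":-0.34,"z":-0.1,"roll":0},{"x":0,"y":-0.35,"z":-0.05,"roll":0},{"x":0,"y":-0.36,"z":0,"roll":0},{"x":0,"y":-0.35,"z":0.05,"roll":0},{"x":0,"y":-0.34,"z":0.1,"roll":0},{"x":0,"y":-0.1,"z":0.03,"roll":0},{"x":0,"y":0,"z":0,"roll":0},{"x":0,"y":0,"z":0,"roll":0}]'
```

```text
time: 4.6
eef_pos: [535.4, 111.6, 184.1]
orientation: [0.703, 0.711, 0.003, 0.002]
wrist_force: [4.5, 0.7, 6.8]
finger_gap: 0.129
grip_force: 59.2
time: 5.35
eef_pos: [470.6, 109.3, 186.1]
orientation: [0.704, 0.711, 0.001, 0.002]
wrist_force: [2.5, -9.2, 6.9]
finger_gap: 0.125
grip_force: 64.3
```

```bash
python3 -m jog '[{"x":0,"y":0.05,"z":-0.25,"roll":0},{"x":0,"y":0.1,"z":-0.25,"roll":0},{"x":0,"y":0.1,"z":-0.25,"roll":0},{"x":0,"y":0.1,"z":-0.25,"roll":0},{"x":0,"y":0.1,"z":-0.25,"roll":0},{"x":0,"y":0.1,"z":-0.25,"roll":0},{"x":0,"y":0.1,"z":-0.25,"roll":0}]'
```

```text
time: 5.93
eef_pos: [498.1, 109.7, 238.8]
orientation: [0.704, 0.71, 0.007, 0.008]
wrist_force: [83.9, -3.2, -60.4]
finger_gap: 0.124
grip_force: 60.3
```

```bash
python3 -m jog '[{"x":0,"y":0.05,"z":-0.15,"roll":0},{"x":0,"y":0.05,"z":-0.15,"roll":0},{"x":0,"y":0.05,"z":-0.15,"roll":0},{"x":0,"y":0,"z":-0.3,"roll":0},{"x":0,"y":0,"z":-0.9,"roll":0},{"x":0,"y":0,"z":-1,"roll":0},{"x":0,"y":0,"z":-1,"roll":0},{"x":0,"y":-0.5,"z":-1,"roll":0},{"x":0,"y":-1,"z":0,"roll":0}]' 0.6
python3 - <<'E'
from h import *; from workcell import *
for n in('scene','top'):
    d=get_image(n); cv2.imwrite(f'pics/{n}1.png',cv2.resize(d['pixels'][:,:,::-1],(800,600)))
    print(*[o for o in plates(d)],sep='\n')
E
```

```text
time: 6.68
eef_pos: [450.6, 110.1, 381.1]
orientation: [0.704, 0.711, 0.003, 0.002]
wrist_force: [-0.6, -0.0, 0.1]
finger_gap: 0.6
grip_force: 0.0
(array([499.,  60.]), array([ 403.3, 2095.7,   25.3,  176.2,   39.5,    3.5]))
(array([416., 179.]), array([765.9, 626.3,  26.1,  44.8,  14.8,   8.8]))
(array([258., 223.]), array([ 5.538e+02, -2.060e+01,  2.820e+01,  7.900e+01,  6.100e+00,
        5.000e-01]))
(array([196., 234.]), array([ 449.8, -211.4,   20.1,   82.9,   47.1,  -14.2]))
(array([218., 261.]), array([ 604.7, -227.6,   20.2,   85.5,   46.7,  -12.1]))
(array([165., 293.]), array([ 597.5, -432. ,   14.4,   90.6,   77.9,  -32. ]))
(array([253., 322.]), array([ 842.1, -272.3,   33.2,  199.8,  109.5,   89.2]))
(array([329.,  96.]), array([ 839.2, -270. ,   34.4,  197.6,  110.8,   89.5]))
(array([329.,  75.]), array([ 878.9, -248.5,   35.5,   82.2,   45.9,  -47.3]))
(array([ 46., 108.]), array([747.9, 632.5,  23.9,  79.2,  20.9, -15.7]))
(array([320., 160.]), array([ 605.3, -226.6,   21.3,   81.8,   46. ,  -12.2]))
(array([386., 164.]), array([ 599.2, -432.6,   15.3,   94.2,   89.8,  -87.5]))
(array([289., 180.]), array([ 538.6, -129.5,   21.4,   46.5,   25.6,   -2. ]))
(array([315., 209.]), array([ 452.2, -210.9,   21.2,   82.3,   46.2,  -13.8]))
```

View pics/scene1.png

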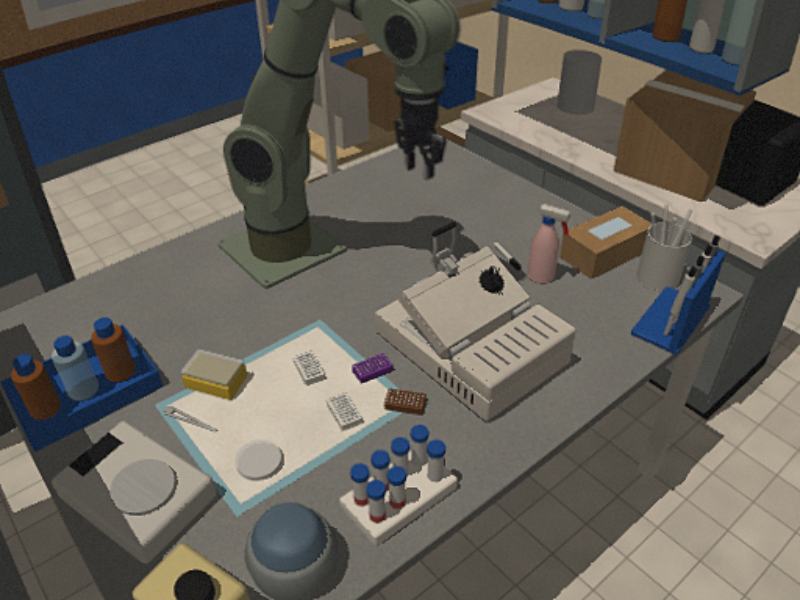

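The scene picture shows the lid rising with the lever standing open at (445,240), and all plates unmoved. Next is the near plate at (452,-211).

```bash
python3 -m jog '[{"x":-0.99,"y":0,"z":0.3,"roll":-1},{"x":0,"y":0,"z":0,"roll":-1},{"x":0,"y":0,"z":0,"roll":-1},{"x":0,"y":0,"z":0,"roll":-1},{"x":0,"y":0,"z":0,"roll":-1},{"x":0,"y":0,"z":0,"roll":-1},{"x":0,"y":0,"z":0,"roll":-1},{"x":0,"y":0,"z":0,"roll":-1},{"x":0,"y":0,"z":0,"roll":-1},{"x":0,"y":0,"z":0,"roll":-1}]' 0.8
python3 -m jog '[{"x":0,"y":0,"z":0,"roll":-1},{"x":0,"y":0,"z":0,"roll":-1},{"x":0,"y":0,"z":0,"roll":-1},{"x":0,"y":0,"z":0,"roll":-1},{"x":0,"y":0,"z":0,"roll":-1},{"x":0,"y":0,"z":0,"roll":-1},{"x":0,"y":0,"z":0,"roll":-1},{"x":0,"y":0,"z":0,"roll":-1},{"x":0,"y":0,"z":0,"roll":-0.9}]'
python3 - <<'E'
from h import *
need([452,-211.5,60],76)
E
```

```text
time: 7.62
eef_pos: [448.9, 80.6, 368.2]
orientation: [0.416, 0.909, -0.0, 0.0]
wrist_force: [0.4, 0.7, 0.7]
finger_gap: 0.8
grip_force: 0.0
time: 8.37
eef_pos: [448.9, 80.6, 368.2]
orientation: [0.118, 0.993, -0.0, 0.0]
wrist_force: [0.6, 0.2, -0.2]
finger_gap: 0.802
grip_force: 0.0
t=8.4 tcp [448.9  80.6 368.2] yawy 76.4 gap 0.80 tiltz [ 0. -0. -1.]
 to [ 452.  -211.5   60. ] now-axes [-2.38 -9.44 10.28] | roll 0.1 | after-axes [-2.45 -9.42 10.28] j7 1.08
```

```bash
python3 -m jog '[{"x":-0.24,"y":-0.94,"z":0.9,"roll":0},{"x":-0.24,"y":-0.94,"z":0.9,"roll":0},{"x":-0.24,"y":-0.94,"z":0.9,"roll":0},{"x":-0.24,"y":-0.94,"z":0.9,"roll":0},{"x":-0.24,"y":-0.94,"z":0.9,"roll":0},{"x":-0.24,"y":-0.94,"z":0.9,"roll":0},{"x":-0.24,"y":-0.94,"z":0.9,"roll":0},{"x":-0.24,"y":-0.94,"z":0.9,"roll":0},{"x":-0.24,"y":-0.94,"z":0.9,"roll":0},{"x":-0.24,"y":-0.94,"z":0.9,"roll":0.1},{"x":0,"y":0,"z":0.9,"roll":0},{"x":0,"y":0,"z":0,"roll":0}]'
python3 - <<'E'
from h import *; from workcell import *
d=get_image('scene'); print(*[o for o in plates(d)][3:5],sep='\n')
need([452,-211.5,5],76)
E
```

```text
time: 9.37
eef_pos: [449.9, -211.1, 67.4]
orientation: [0.125, 0.992, 0.0, -0.002]
wrist_force: [0.4, 1.7, -0.1]
finger_gap: 0.798
grip_force: 0.0
(array([219., 262.]), array([ 605. , -228.8,   20.6,   83.9,   46.2,  -11.2]))
(array([165., 293.]), array([ 598.6, -430.1,   14.1,   89.1,   80.7,  -83.4]))
t=9.4 tcp [ 450.9 -210.1   69.8] yawy 75.8 gap 0.80 tiltz [-0.003  0.001 -1.   ]
 to [ 452.  -211.5    5. ] now-axes [-0.05 -0.04  2.16] | roll -0.05 | after-axes [-0.05 -0.04  2.16] j7 1.62
```

```bash
python3 -m jog '[{"x":-0.03,"y":-0.03,"z":0.8,"roll":0},{"x":0,"y":0,"z":0.8,"roll":0},{"x":0,"y":0,"z":0.45,"roll":0},{"x":0,"y":0,"z":0.1,"roll":0},{"x":0,"y":0,"z":0,"roll":0}]'
python3 -m jog '[{"x":0,"y":0,"z":0,"roll":0},{"x":0,"y":0,"z":0,"roll":0},{"x":0,"y":0,"z":0,"roll":0},{"x":0,"y":0,"z":0,"roll":0},{"x":0,"y":0,"z":0,"roll":0}]' 0.4
python3 -m jog '[{"x":0,"y":0,"z":-0.3,"roll":0},{"x":0,"y":0,"z":-0.9,"roll":0},{"x":0,"y":0,"z":-1,"roll":0},{"x":0,"y":0,"z":-1,"roll":0},{"x":0,"y":0,"z":-1,"roll":0},{"x":0,"y":0,"z":-1,"roll":0},{"x":0,"y":0,"z":0,"roll":0}]'
python3 - <<'E'
from h import *; from workcell import *
need(W(0,-72,180),90.6)
for n in('scene','top'):
    d=get_image(n); cv2.imwrite(f'pics/{n}2.png',cv2.resize(d['pixels'][60:300,100:420,::-1],(800,600)))
E
```

```text
time: 9.83
eef_pos: [453.1, -210.9, 7.5]
orientation: [0.123, 0.992, -0.0, 0.0]
wrist_force: [-0.5, -0.1, 0.1]
finger_gap: 0.803
grip_force: 0.0
time: 10.25
eef_pos: [453.3, -211.5, 8.2]
orientation: [0.123, 0.992, -0.0, 0.001]
wrist_force: [-0.8, 1.4, 20.4]
finger_gap: 0.521
grip_force: 59.1
time: 10.83
eef_pos: [454.0, -212.0, 168.2]
orientation: [0.124, 0.992, -0.001, 0.004]
wrist_force: [1.3, -0.1, -0.1]
finger_gap: 0.518
grip_force: 63.0
t=10.8 tcp [ 454.  -212.   168.2] yawy 75.8 gap 0.52 tiltz [ 0.007 -0.003 -1.   ]
 to [584.8  40.  180. ] now-axes [-2.17  9.21 -0.39] | roll -3.7 | after-axes [-4.45  8.35 -0.39] j7 1.63
```

View pics/scene2.png

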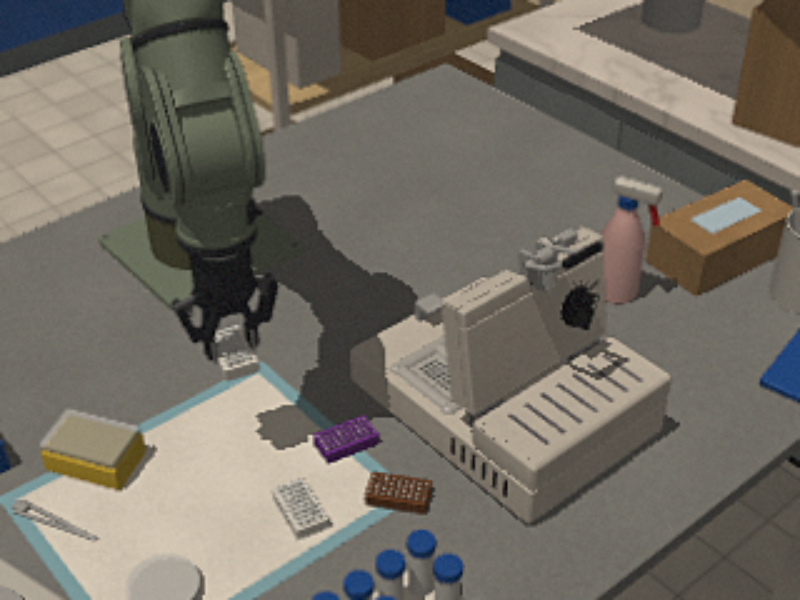

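```bash
python3 - <<'E'
from h import *; from workcell import *
d=get_image('scene'); u,v=project(d,[[454,-212,168]])[0].astype(int); print(u,v,project(d,[[454,-212,160]]))
cv2.imwrite('pics/zoom.png',cv2.resize(d['pixels'][v-30:v+15,u-30:u+30,::-1],(800,600),interpolation=cv2.INTER_CUBIC))
E
```

```text
192 201 [[193.22644462 203.16947872]]
```

View pics/zoom.png

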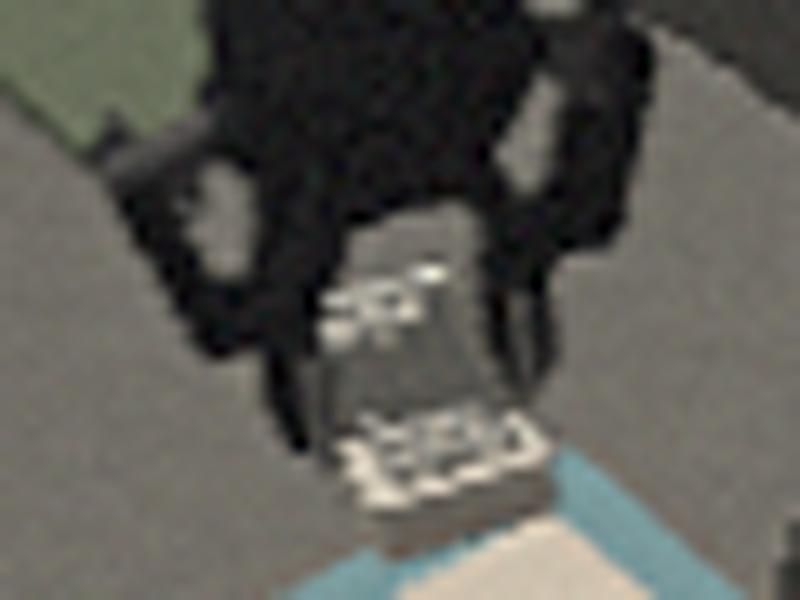

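```bash
python3 -m jog '[{"x":-0.2,"y":0.9,"z":-0.1,"roll":0},{"x":-0.2,"y":0.9,"z":-0.1,"roll":0},{"x":-0.2,"y":0.9,"z":-0.1,"roll":0},{"x":-0.2,"y":0.9,"z":-0.1,"roll":0},{"x":-0.2,"y":0.9,"z":0,"roll":0},{"x":-0.2,"y":0.9,"z":0,"roll":0},{"x":-0.2,"y":0.9,"z":0,"roll":0},{"x":-0.2,"y":0.9,"z":0,"roll":0},{"x":-0.2,"y":0.9,"z":0,"roll":0},{"x":-0.2,"y":0.9,"z":0,"roll":0},{"x":0,"y":0,"z":0,"roll":-1}]'
python3 -m jog '[{"x":0,"y":0,"z":0,"roll":-1},{"x":0,"y":0,"z":0,"roll":-1},{"x":0,"y":0,"z":0,"roll":-0.7},{"x":0,"y":0,"z":0,"roll":0},{"x":0,"y":0,"z":0,"roll":0}]'
python3 - <<'E'
from h import *; from workcell import *
need(W(1,-72,90),90.6)
d=get_image('top'); u,v=project(d,[W(0,0,72)])[0].astype(int)
cv2.imwrite('pics/bays.png',cv2.resize(d['pixels'][v-60:v+60,u-80:u+80,::-1],(800,600),interpolation=cv2.INTER_CUBIC)); print(u,v,project(d,[W(0,y,72) for y in(-72,0,72)]))
E
```

```text
time: 11.9
eef_pos: [577.7, 41.5, 173.0]
orientation: [0.087, 0.996, 0.001, -0.001]
wrist_force: [0.2, 1.9, -1.1]
finger_gap: 0.515
grip_force: 62.9
time: 12.32
eef_pos: [576.5, 35.6, 173.6]
orientation: [-0.005, 1.0, -0.0, -0.001]
wrist_force: [0.1, -0.8, -0.6]
finger_gap: 0.519
grip_force: 62.9
t=12.3 tcp [576.5  35.6 173.6] yawy 90.5 gap 0.52 tiltz [-0.001 -0.    -1.   ]
 to [585.8  40.   90. ] now-axes [-0.31  0.15  2.79] | roll -0.02 | after-axes [-0.31  0.14  2.79] j7 1.41
209 160 [[233.8403436  160.74305086]
 [209.6075942  160.33974166]
 [185.31956196 159.92761823]]
```

View pics/bays.png

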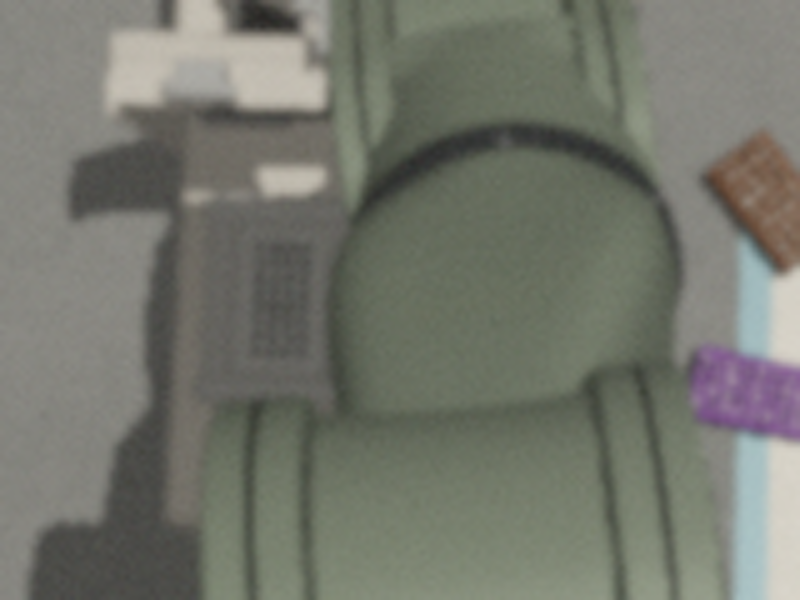

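```bash
python3 -m jog '[{"x":-0.31,"y":0.15,"z":0.5,"roll":0},{"x":0,"y":0,"z":0.6,"roll":0},{"x":0,"y":0,"z":0.6,"roll":0},{"x":0,"y":0,"z":0.5,"roll":0},{"x":0,"y":0,"z":0.3,"roll":0},{"x":0,"y":0,"z":0.2,"roll":0},{"x":0,"y":0,"z":0,"roll":0}]'
python3 - <<'E'
from h import *
need(W(1,-72,86),90.6)
E
```

```text
time: 12.95
eef_pos: [585.8, 40.2, 92.5]
orientation: [-0.005, 1.0, -0.0, -0.001]
wrist_force: [-0.0, 0.7, -0.0]
finger_gap: 0.522
grip_force: 62.9
t=12.9 tcp [585.8  40.2  92.5] yawy 90.6 gap 0.52 tiltz [-0.001 -0.    -1.   ]
 to [585.8  40.   86. ] now-axes [-0.   -0.01  0.22] | roll -0.0 | after-axes [-0.   -0.01  0.22] j7 1.39
```

```bash
python3 -m jog '[{"x":0,"y":0,"z":0.12,"roll":0},{"x":0,"y":0,"z":0.1,"roll":0},{"x":0,"y":0,"z":0,"roll":0}]'
python3 -m jog '[{"x":0,"y":0,"z":0.06,"roll":0},{"x":0,"y":0,"z":0.06,"roll":0},{"x":0,"y":0,"z":0,"roll":0}]'
```

```text
time: 13.2
eef_pos: [586.1, 40.2, 86.7]
orientation: [-0.005, 1.0, -0.0, 0.0]
wrist_force: [0.0, -0.7, -1.3]
finger_gap: 0.52
grip_force: 62.9
time: 13.45
eef_pos: [586.1, 40.2, 83.0]
orientation: [-0.005, 1.0, -0.0, -0.0]
wrist_force: [0.5, 0.5, -0.8]
finger_gap: 0.521
grip_force: 62.9
```

```bash
python3 -m jog '[{"x":0,"y":0,"z":0.06,"roll":0},{"x":0,"y":0,"z":0,"roll":0}]'
python3 -m jog '[{"x":0,"y":0,"z":0,"roll":0},{"x":0,"y":0,"z":0,"roll":0},{"x":0,"y":0,"z":0,"roll":0}]' 0.66
python3 -m jog '[{"x":0,"y":0,"z":-0.3,"roll":0},{"x":0,"y":0,"z":-0.8,"roll":0},{"x":0,"y":0,"z":-0.8,"roll":0},{"x":0,"y":0,"z":-0.8,"roll":0},{"x":0,"y":0,"z":0,"roll":0}]' 0
python3 - <<'E'
from h import *; from workcell import *
need(W(0,-72,106),90.6)
d=get_image('scene'); P=cloud(d); u,v=project(d,[W(0,-72,90)])[0].astype(int)
cv2.imwrite('pics/bay0.png',cv2.resize(d['pixels'][v-30:v+30,u-40:u+40,::-1],(800,600),interpolation=cv2.INTER_CUBIC))
E
```

```text
time: 13.62
eef_pos: [586.1, 40.3, 81.1]
orientation: [-0.005, 1.0, -0.0, -0.0]
wrist_force: [0.5, 1.5, -0.8]
finger_gap: 0.516
grip_force: 63.0
time: 13.87
eef_pos: [586.1, 40.2, 81.4]
orientation: [-0.005, 1.0, -0.0, 0.0]
wrist_force: [0.7, -0.4, 0.3]
finger_gap: 0.662
grip_force: 0.0
time: 14.28
eef_pos: [587.7, 40.4, 167.1]
orientation: [-0.005, 1.0, 0.0, 0.003]
wrist_force: [-0.0, 0.8, 0.1]
finger_gap: 0.455
grip_force: 60.2
t=14.3 tcp [587.7  40.4 167.1] yawy 90.6 gap 0.45 tiltz [ 0.006  0.001 -1.   ]
 to [584.8  40.  106. ] now-axes [ 0.11 -0.01  2.04] | roll 0.0 | after-axes [ 0.11 -0.01  2.04] j7 1.40
```

View pics/bay0.png

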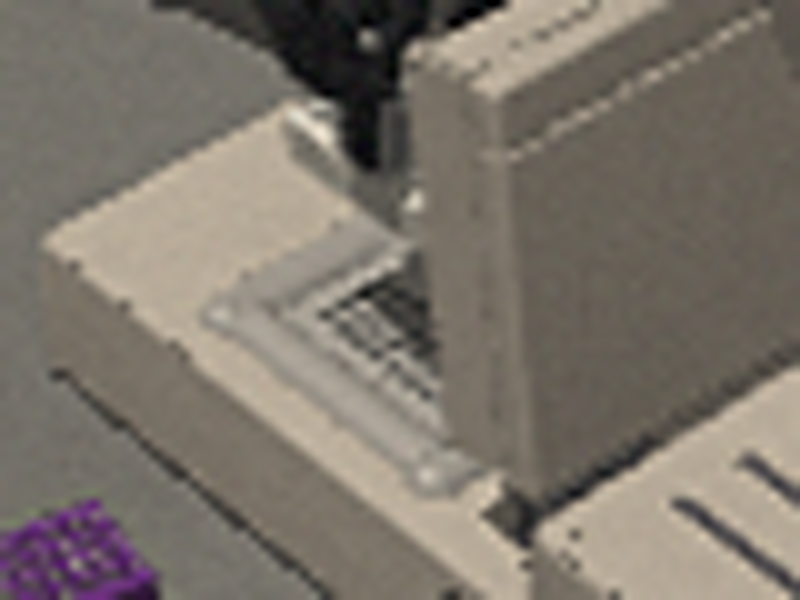

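I closed too early while rising, so the gripper picked the plate up again by its caps. I'll lower it back into the bay.

```bash
python3 -m jog '[{"x":0.05,"y":0,"z":0.6,"roll":0},{"x":0,"y":0,"z":0.6,"roll":0},{"x":0,"y":0,"z":0.5,"roll":0},{"x":0,"y":0,"z":0.3,"roll":0},{"x":0,"y":0,"z":0.1,"roll":0},{"x":0,"y":0,"z":0,"roll":0}]'
python3 -m jog '[{"x":0,"y":0,"z":0.1,"roll":0},{"x":0,"y":0,"z":0.1,"roll":0},{"x":0,"y":0,"z":0,"roll":0}]'

```

```text
time: 14.83
eef_pos: [584.4, 40.2, 98.9]
orientation: [-0.005, 1.0, -0.0, -0.001]
wrist_force: [-0.2, 0.9, -1.3]
finger_gap: 0.455
grip_force: 60.3
time: 15.08
eef_pos: [584.6, 40.3, 93.3]
orientation: [-0.005, 1.0, -0.0, 0.0]
wrist_force: [-0.9, -0.2, -1.1]
finger_gap: 0.456
grip_force: 60.3
```

```bash
for i in 1; do python3 -m jog '[{"x":0,"y":0,"z":0.07,"roll":0},{"x":0,"y":0,"z":0,"roll":0}]' | sed -n '2p;4p'; python3 -m jog '[{"x":0,"y":0,"z":0.07,"roll":0},{"x":0,"y":0,"z":0,"roll":0}]' | sed -n '2p;4p';python3 -m jog '[{"x":0,"y":0,"z":0.07,"roll":0},{"x":0,"y":0,"z":0,"roll":0}]' | sed -n '2p;4p'; done
```

```text
eef_pos: [585.0, 40.4, 92.3]
wrist_force: [-4.8, 0.3, 16.5]
eef_pos: [585.5, 40.8, 90.7]
wrist_force: [-3.5, 2.4, 21.4]
eef_pos: [585.6, 40.9, 90.3]
wrist_force: [-13.4, 3.0, 54.8]
```

```bash
python3 -m jog '[{"x":0,"y":0,"z":-0.12,"roll":0},{"x":0,"y":0,"z":0,"roll":0},{"x":0,"y":0,"z":0,"roll":0},{"x":0,"y":0,"z":0,"roll":0},{"x":0,"y":0,"z":-0.8,"roll":0},{"x":0,"y":0,"z":-0.8,"roll":0},{"x":0,"y":0,"z":-0.8,"roll":0},{"x":0,"y":0,"z":0,"roll":0}]' 0.75
python3 -m jog '[{"x":0,"y":-0.8,"z":-0.6,"roll":0},{"x":0,"y":-1,"z":-0.3,"roll":0},{"x":0,"y":-1,"z":0,"roll":0},{"x":0,"y":-1,"z":0,"roll":0},{"x":0.2,"y":-1,"z":0,"roll":0},{"x":0.2,"y":-1,"z":0,"roll":0},{"x":0.3,"y":-1,"z":0,"roll":0},{"x":0.3,"y":-1,"z":0,"roll":0},{"x":0,"y":-1,"z":0,"roll":0}]'
python3 - <<'E'
from h import *; from workcell import *
need([605.3,-227,60],77)
d=get_image('top'); P=cloud(d); u,v=project(d,[W(0,-40,90)])[0].astype(int)
cv2.imwrite('pics/bay0b.png',cv2.resize(d['pixels'][v-30:v+30,u-40:u+40,::-1],(800,600),interpolation=cv2.INTER_CUBIC))
q=(P-np.r_[O,0]); y,x=q[...,1]-np.sin(YAW)*q[...,0],q[...,0]+np.sin(YAW)*q[...,1]
m=(abs(y+72)<60)&(abs(x)<60)&(P[...,2]>84)&(P[...,2]<110)
k,L,S,C=cv2.connectedComponentsWithStats(m.astype(np.uint8)); i=1+S[1:,4].argmax()
print(cv2.minAreaRect(np.c_[x,y][:0].astype(np.float32)) if 0 else cv2.minAreaRect(np.stack([x[L==i],y[L==i]],1).astype(np.float32)), np.polyfit(x[L==i],P[L==i][:,2],1),np.polyfit(y[L==i],P[L==i][:,2],1),np.median(P[L==i][:,2]),u,v)
print(*plates(d),sep='\n')
E
```

```text
time: 16.25
eef_pos: [586.1, 40.3, 166.3]
orientation: [-0.005, 1.0, 0.0, 0.003]
wrist_force: [0.6, -0.5, 1.4]
finger_gap: 0.75
grip_force: 0.0
time: 17.0
eef_pos: [556.0, -225.8, 189.3]
orientation: [-0.005, 1.0, -0.0, -0.001]
wrist_force: [0.7, -0.6, 0.2]
finger_gap: 0.75
grip_force: 0.0
t=17.0 tcp [ 556.  -225.8  189.3] yawy 90.6 gap 0.75 tiltz [-0.001 -0.    -1.   ]
 to [ 605.3 -227.    60. ] now-axes [-1.65 -0.06  4.31] | roll 3.4 | after-axes [-1.61  0.33  4.31] j7 1.82
((-1.310516357421875, -73.13457489013672), (45.250919342041016, 81.96278381347656), 88.26394653320312) [-6.74480839e-03  9.31738816e+01] [-1.81609957e-02  9.18606935e+01] 93.15906163034737 222 159
(array([321.,  90.]), array([ 839.7, -231.3,   34.5,  123. ,  111.3,  -87.7]))
(array([ 44., 110.]), array([742.3, 641. ,  24.8,  97.5,  35.1, -26.7]))
(array([319., 169.]), array([ 579.5, -220.9,   20.6,   45.8,   29.5,   79.3]))
(array([288., 184.]), array([ 525.9, -125.5,   20.9,   28.3,   22.5,  -88.8]))
```

View pics/bay0b.png

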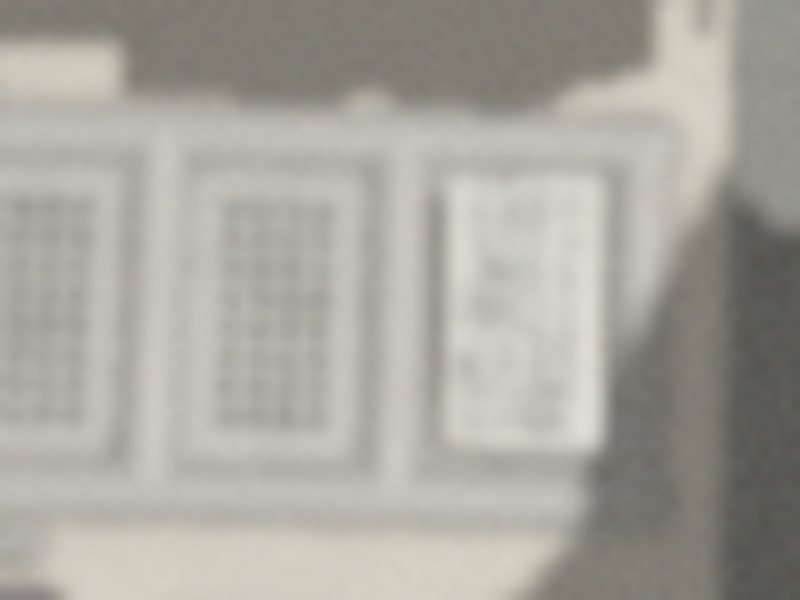

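Plate 1 sits centred in bay 0 (crop (525,310)) and its top is level at 93 mm, so it is seated. Now the second plate.

```bash
python3 - <<'E'
from h import *; from workcell import *
d=get_image('scene'); print(*plates(d),sep='\n')
E
python3 -m jog '[{"x":-0.6,"y":0,"z":0.6,"roll":1},{"x":-0.6,"y":0,"z":0.6,"roll":1},{"x":-0.4,"y":0.1,"z":0.6,"roll":1},{"x":0,"y":0.1,"z":0.6,"roll":0.3},{"x":0,"y":0.1,"z":0.6,"roll":0},{"x":0,"y":0,"z":0.6,"roll":0},{"x":0,"y":0,"z":0,"roll":0}]' 0.8
python3 - <<'E'
from h import *; from workcell import *
need([605,-227.5,9],77.5)
E
```

```text
(array([502.,  61.]), array([ 4.2620e+02,  2.0959e+03,  2.3700e+01,  1.2820e+02,  4.4800e+01,
       -1.2000e+00]))
(array([416., 178.]), array([769.8, 626.1,  26.2,  52.3,  19.8,  18.8]))
(array([219., 262.]), array([ 604. , -228.4,   20.2,   85.9,   45.4,  -12. ]))
(array([305., 262.]), array([ 7.87e+02, -1.98e+01,  2.60e+01,  5.87e+01,  6.20e+00, -1.00e-01]))
(array([164., 292.]), array([ 597.8, -432.4,   14.2,   91.9,   82.5,   -4.6]))
(array([254., 322.]), array([ 843. , -272.5,   33.3,  198.8,  110. ,   88.7]))
time: 17.68
eef_pos: [605.6, -216.5, 78.0]
orientation: [0.109, 0.994, 0.001, -0.002]
wrist_force: [-0.3, 0.1, -1.2]
finger_gap: 0.8
grip_force: 0.0
t=17.7 tcp [ 605.6 -216.5   78. ] yawy 77.5 gap 0.80 tiltz [-0.005  0.002 -1.   ]
 to [ 605.  -227.5    9. ] now-axes [-0.07 -0.36  2.3 ] | roll -0.01 | after-axes [-0.07 -0.36  2.3 ] j7 1.61
```

```bash
python3 -m jog '[{"x":-0.07,"y":-0.36,"z":0,"roll":0},{"x":0,"y":0,"z":0,"roll":0},{"x":0,"y":0,"z":0.8,"roll":0},{"x":0,"y":0,"z":0.8,"roll":0},{"x":0,"y":0,"z":0.5,"roll":0},{"x":0,"y":0,"z":0.2,"roll":0},{"x":0,"y":0,"z":0,"roll":0}]'
python3 -m jog '[{"x":0,"y":0,"z":0,"roll":0},{"x":0,"y":0,"z":0,"roll":0},{"x":0,"y":0,"z":0,"roll":0},{"x":0,"y":0,"z":0,"roll":0},{"x":0,"y":0,"z":0,"roll":0}]' 0.4
python3 -m jog '[{"x":0,"y":0,"z":-0.3,"roll":0},{"x":0,"y":0,"z":-0.9,"roll":0},{"x":0,"y":0,"z":-1,"roll":0},{"x":0,"y":0,"z":-1,"roll":0},{"x":0,"y":0,"z":-1,"roll":0},{"x":0,"y":0,"z":-1,"roll":0},{"x":0,"y":0,"z":-0.6,"roll":0},{"x":0,"y":0,"z":0,"roll":0}]'
python3 - <<'E'
from h import *; from workcell import *
need(W(1,72,180),90.6)
E
```

```text
time: 18.27
eef_pos: [606.4, -228.8, 12.2]
orientation: [0.11, 0.994, 0.0, -0.0]
wrist_force: [0.3, 0.6, -0.5]
finger_gap: 0.799
grip_force: 0.0
time: 18.68
eef_pos: [607.4, -229.0, 14.5]
orientation: [0.11, 0.994, -0.0, 0.001]
wrist_force: [-2.7, 0.7, 12.0]
finger_gap: 0.501
grip_force: 59.4
time: 19.35
eef_pos: [608.1, -229.2, 192.1]
orientation: [0.11, 0.994, -0.001, 0.003]
wrist_force: [-0.3, -0.8, -1.2]
finger_gap: 0.506
grip_force: 61.2
t=19.4 tcp [ 608.1 -229.2  192.1] yawy 77.4 gap 0.51 tiltz [ 0.007 -0.002 -1.   ]
 to [584.2 184.  180. ] now-axes [ 3.78 13.27  0.36] | roll -3.3 | after-axes [ 0.65 13.78  0.36] j7 1.63
```

```bash
python3 -m jog '[{"x":0.8,"y":0,"z":0,"roll":0},{"x":0.64,"y":0.62,"z":0,"roll":0},{"x":0.15,"y":0.9,"z":0,"roll":0},{"x":0.15,"y":0.9,"z":0,"roll":0},{"x":0.15,"y":0.9,"z":0,"roll":0},{"x":0.15,"y":0.9,"z":0,"roll":0},{"x":0.15,"y":0.9,"z":0,"roll":0},{"x":0.15,"y":0.9,"z":0,"roll":0},{"x":0.15,"y":0.9,"z":0,"roll":0},{"x":0.15,"y":0.9,"z":0,"roll":0},{"x":0.15,"y":0.9,"z":0,"roll":0},{"x":0.15,"y":0.9,"z":0,"roll":0}]'
python3 -m jog '[{"x":0.15,"y":0.9,"z":0,"roll":0},{"x":0.15,"y":0.9,"z":0,"roll":0},{"x":0.15,"y":0.9,"z":0,"roll":0},{"x":0.15,"y":0.9,"z":0,"roll":0},{"x":0,"y":0,"z":0,"roll":-1},{"x":0,"y":0,"z":0,"roll":-1},{"x":0,"y":0,"z":0,"roll":-1},{"x":0,"y":0,"z":0,"roll":-0.3},{"x":0,"y":0,"z":0,"roll":0},{"x":0,"y":0,"z":0,"roll":0}]'
python3 - <<'E'
from h import *; from workcell import *
need(W(2,72,96),90.6)
E
```

```text
time: 20.35
eef_pos: [583.3, 73.6, 187.3]
orientation: [0.11, 0.994, 0.0, 0.0]
wrist_force: [-0.3, -0.4, -0.5]
finger_gap: 0.505
grip_force: 61.2
time: 21.18
eef_pos: [589.4, 181.4, 186.9]
orientation: [-0.004, 1.0, 0.0, 0.0]
wrist_force: [-0.7, -0.4, -0.6]
finger_gap: 0.508
grip_force: 61.2
t=21.2 tcp [589.4 181.4 186.9] yawy 90.5 gap 0.51 tiltz [ 0.  0. -1.]
 to [585.2 184.   96. ] now-axes [0.14 0.09 3.03] | roll -0.03 | after-axes [0.14 0.09 3.03] j7 1.20
```

```bash
python3 -m jog '[{"x":0.14,"y":0.09,"z":0,"roll":0},{"x":0,"y":0,"z":0.7,"roll":0},{"x":0,"y":0,"z":0.8,"roll":0},{"x":0,"y":0,"z":0.7,"roll":0},{"x":0,"y":0,"z":0.5,"roll":0},{"x":0,"y":0,"z":0.3,"roll":0},{"x":0,"y":0,"z":0,"roll":0}]'
python3 -m jog '[{"x":0,"y":0,"z":0.1,"roll":0},{"x":0,"y":0,"z":0,"roll":0}]'
python3 -m jog '[{"x":0,"y":0,"z":0.08,"roll":0},{"x":0,"y":0,"z":0,"roll":0}]'
python3 - <<'E'
from h import *
need(W(2,72,88),90.6)
E
```

```text
time: 21.77
eef_pos: [584.3, 184.2, 95.2]
orientation: [-0.005, 1.0, -0.0, -0.001]
wrist_force: [0.2, 0.3, 0.0]
finger_gap: 0.508
grip_force: 61.2
time: 21.93
eef_pos: [585.4, 184.4, 94.1]
orientation: [-0.005, 1.0, 0.0, 0.0]
wrist_force: [0.3, -0.5, -0.3]
finger_gap: 0.507
grip_force: 61.2
time: 22.1
eef_pos: [585.3, 184.3, 91.5]
orientation: [-0.005, 1.0, 0.0, 0.0]
wrist_force: [-0.2, 0.7, -0.6]
finger_gap: 0.508
grip_force: 61.2
t=22.1 tcp [585.3 184.3  91.5] yawy 90.6 gap 0.51 tiltz [ 0.  0. -1.]
 to [585.2 184.   88. ] now-axes [ 0.   -0.01  0.12] | roll 0.0 | after-axes [ 0.   -0.01  0.12] j7 1.19
```

```bash
python3 -m jog '[{"x":0,"y":0,"z":0.1,"roll":0},{"x":0,"y":0,"z":0,"roll":0}]'
python3 -m jog '[{"x":0,"y":0,"z":0,"roll":0},{"x":0,"y":0,"z":0,"roll":0},{"x":0,"y":0,"z":0,"roll":0},{"x":0,"y":0,"z":-0.4,"roll":0},{"x":0,"y":0,"z":-0.8,"roll":0},{"x":0,"y":0,"z":-0.8,"roll":0},{"x":0,"y":0,"z":-0.8,"roll":0},{"x":0,"y":0,"z":-0.8,"roll":0},{"x":0.5,"y":0,"z":-0.8,"roll":0},{"x":1,"y":0,"z":0,"roll":0},{"x":1,"y":0,"z":0,"roll":0}]' 0.68
python3 -m jog '[{"x":1,"y":0,"z":-0.8,"roll":0},{"x":1,"y":0,"z":-0.8,"roll":0},{"x":1,"y":-1,"z":-0.5,"roll":0},{"x":1,"y":-1,"z":-0.5,"roll":0},{"x":0,"y":-1,"z":-0.5,"roll":0},{"x":0,"y":-1,"z":0,"roll":0},{"x":0,"y":-1,"z":0,"roll":0},{"x":0,"y":-1,"z":0,"roll":0},{"x":0,"y":-1,"z":0,"roll":0}]' 0
python3 - <<'E'
from h import *; from workcell import *
need(W(130,-92,330),90.6)
d=get_image('top'); P=cloud(d); np.savez('top3.npz',**d)
q=(P-np.r_[O,0]); y,x=q[...,1]-np.sin(YAW)*q[...,0],q[...,0]+np.sin(YAW)*q[...,1]
for y0 in(-72,72):
    m=(abs(y-y0)<60)&(abs(x)<60)&(P[...,2]>86)&(P[...,2]<110)
    k,L,S,C=cv2.connectedComponentsWithStats(m.astype(np.uint8)); i=1+S[1:,4].argmax(); s=L==i
    print(y0,cv2.minAreaRect(np.stack([x[s],y[s]],1).astype(np.float32)),np.polyfit(x[s],P[s][:,2],1),np.polyfit(y[s],P[s][:,2],1),np.median(P[s][:,2]))
m=(P[...,2]>200)&(abs(x-100)<150)&(abs(y)<140); print('lid high pts',np.percentile(x[m],[2,98]),np.percentile(P[m][:,2],[50,98]))
E
```

```text
time: 22.27
eef_pos: [585.1, 184.2, 88.0]
orientation: [-0.005, 1.0, -0.0, -0.0]
wrist_force: [0.4, 0.6, -0.9]
finger_gap: 0.506
grip_force: 61.2
time: 23.18
eef_pos: [509.7, 183.3, 221.9]
orientation: [-0.005, 1.0, 0.001, 0.001]
wrist_force: [-0.1, 1.6, -0.5]
finger_gap: 0.68
grip_force: 0.0
time: 23.93
eef_pos: [396.5, -24.8, 312.0]
orientation: [-0.005, 1.0, -0.0, 0.001]
wrist_force: [0.7, 0.5, 0.3]
finger_gap: -0.001
grip_force: 0.0
t=23.9 tcp [396.5 -24.8 312. ] yawy 90.6 gap -0.00 tiltz [ 0.001 -0.    -1.   ]
 to [715.   21.4 330. ] now-axes [-10.63   1.42  -0.59] | roll 0.01 | after-axes [-10.63   1.43  -0.59] j7 1.56
-72 ((0.8292160034179688, -73.22354125976562), (45.208805084228516, 76.92410278320312), 87.94547271728516) [7.29181201e-03 9.33651136e+01] [1.70977660e-02 9.46582884e+01] 93.40493467194311
72 ((0.18402481079101562, 70.5435791015625), (46.65098190307617, 82.20002746582031), 89.37973022460938) [5.88600790e-03 9.28939606e+01] [-8.89732853e-04  9.29493817e+01] 92.6569530918802
lid high pts [ 56.87448673 162.37150905] [267.79541537 340.73822361]
```

Both plates are seated with level tops at 93 mm, and the lid is up. I'll bring the shut fingers behind the lid at its right side.

```bash
python3 -m jog '[{"x":-0.5,"y":0.3,"z":-0.9,"roll":0},{"x":-0.9,"y":0.3,"z":-0.3,"roll":0},{"x":-0.9,"y":0.3,"z":0,"roll":0},{"x":-0.9,"y":0.2,"z":0,"roll":0},{"x":-0.9,"y":0,"z":0,"roll":0},{"x":-0.9,"y":0,"z":0,"roll":0},{"x":-0.9,"y":0,"z":0,"roll":0},{"x":-0.9,"y":0,"z":0,"roll":0},{"x":-0.9,"y":0,"z":0,"roll":0},{"x":-0.9,"y":0,"z":0,"roll":0},{"x":-0.9,"y":0,"z":0,"roll":0},{"x":-0.9,"y":0,"z":0,"roll":0}]'
python3 -m jog '[{"x":-0.9,"y":0,"z":0,"roll":0},{"x":0,"y":0,"z":0,"roll":0},{"x":0,"y":0,"z":0,"roll":0}]'
python3 - <<'E'
from h import *
need(W(135,-105,250),90.6)
E
```

```text
time: 24.98
eef_pos: [700.0, 13.0, 348.1]
orientation: [-0.005, 1.0, 0.0, 0.0]
wrist_force: [-0.7, -0.3, 1.3]
finger_gap: 0.001
grip_force: 0.0
time: 25.23
eef_pos: [714.9, 13.2, 347.6]
orientation: [-0.005, 1.0, 0.0, -0.0]
wrist_force: [-0.2, -0.5, 0.7]
finger_gap: 0.001
grip_force: 0.0
t=25.2 tcp [714.9  13.2 347.6] yawy 90.6 gap 0.00 tiltz [-0.001  0.    -1.   ]
 to [720.1   8.4 250. ] now-axes [-0.17 -0.16  3.25] | roll -0.0 | after-axes [-0.17 -0.16  3.25] j7 1.52
```

```bash
python3 -m jog '[{"x":-0.17,"y":-0.16,"z":0.5,"roll":0},{"x":0,"y":0,"z":0.7,"roll":0},{"x":0,"y":0,"z":0.7,"roll":0},{"x":0,"y":0,"z":0.6,"roll":0},{"x":0,"y":0,"z":0.5,"roll":0},{"x":0,"y":0,"z":0.25,"roll":0},{"x":0,"y":0,"z":0,"roll":0}]'
python3 - <<'E'
from h import *
h=np.array([105.,105]); r=150
def T(a): return h+r*np.array([-np.cos(a),np.sin(a)])+15*np.array([np.sin(a),np.cos(a)])+[11*np.sin(a),0]
need(W(T(1.4)[0],-105,T(1.4)[1]),90.6)
A=np.linspace(1.4,0,15); prev=T(1.4)
for a in A[1:]:
    p=T(a); dlt=(p-prev)/30/3; print('a %.2f tcp'%a,W(p[0],-105,p[1]).round(0),'per row (3 rows): x %.2f z %.2f'%(-dlt[0],-dlt[1])); prev=p
E
```

```text
time: 25.82
eef_pos: [718.9, 8.5, 250.3]
orientation: [-0.005, 1.0, 0.0, -0.001]
wrist_force: [0.0, -0.1, 0.1]
finger_gap: 0.002
grip_force: 0.0
t=25.8 tcp [718.9   8.5 250.3] yawy 90.6 gap 0.00 tiltz [-0.002  0.    -1.   ]
 to [690.2   8.1 255.4] now-axes [ 0.96 -0.   -0.17] | roll -0.0 | after-axes [ 0.96 -0.   -0.17] j7 1.52
a 1.30 tcp [675.   8. 254.] per row (3 rows): x 0.17 z 0.02
a 1.20 tcp [660.   8. 250.] per row (3 rows): x 0.17 z 0.04
a 1.10 tcp [645.   8. 245.] per row (3 rows): x 0.16 z 0.05
a 1.00 tcp [631.   7. 239.] per row (3 rows): x 0.16 z 0.07
a 0.90 tcp [617.   7. 232.] per row (3 rows): x 0.15 z 0.08
a 0.80 tcp [604.   7. 223.] per row (3 rows): x 0.14 z 0.10
a 0.70 tcp [592.   7. 213.] per row (3 rows): x 0.13 z 0.11
a 0.60 tcp [581.   7. 202.] per row (3 rows): x 0.12 z 0.12
a 0.50 tcp [571.   7. 190.] per row (3 rows): x 0.11 z 0.13
a 0.40 tcp [562.   7. 177.] per row (3 rows): x 0.10 z 0.14
a 0.30 tcp [554.   7. 164.] per row (3 rows): x 0.08 z 0.15
a 0.20 tcp [548.   7. 150.] per row (3 rows): x 0.07 z 0.16
a 0.10 tcp [543.   7. 135.] per row (3 rows): x 0.05 z 0.16
a 0.00 tcp [540.   7. 120.] per row (3 rows): x 0.04 z 0.17
```

```bash
python3 -m jog '[{"x":0.25,"y":0,"z":0,"roll":0},{"x":0.25,"y":0,"z":0,"roll":0},{"x":0.25,"y":0,"z":0,"roll":0},{"x":0.2,"y":0,"z":0,"roll":0},{"x":0.17,"y":0,"z":0.02,"roll":0},{"x":0.17,"y":0,"z":0.02,"roll":0},{"x":0.17,"y":0,"z":0.02,"roll":0},{"x":0.17,"y":0,"z":0.04,"roll":0},{"x":0.17,"y":0,"z":0.04,"roll":0},{"x":0.17,"y":0,"z":0.04,"roll":0}]'
python3 -m jog '[{"x":0.16,"y":0,"z":0.05,"roll":0},{"x":0.16,"y":0,"z":0.05,"roll":0},{"x":0.16,"y":0,"z":0.05,"roll":0},{"x":0.16,"y":0,"z":0.07,"roll":0},{"x":0.16,"y":0,"z":0.07,"roll":0},{"x":0.16,"y":0,"z":0.07,"roll":0},{"x":0.15,"y":0,"z":0.08,"roll":0},{"x":0.15,"y":0,"z":0.08,"roll":0},{"x":0.15,"y":0,"z":0.08,"roll":0},{"x":0.14,"y":0,"z":0.1,"roll":0},{"x":0.14,"y":0,"z":0.1,"roll":0},{"x":0.14,"y":0,"z":0.1,"roll":0}]'
```

```text
time: 26.65
eef_pos: [661.7, 8.0, 247.7]
orientation: [-0.005, 1.0, 0.0, 0.003]
wrist_force: [5.8, 0.9, 6.2]
finger_gap: -0.002
grip_force: 3.7
time: 27.65
eef_pos: [606.6, 7.6, 220.4]
orientation: [-0.005, 1.0, 0.0, 0.002]
wrist_force: [3.0, 1.4, 6.2]
finger_gap: 0.0
grip_force: 3.3
```

Lid is following at a gentle force (about 7 N).

```bash
python3 -m jog '[{"x":0.13,"y":0,"z":0.11,"roll":0},{"x":0.13,"y":0,"z":0.11,"roll":0},{"x":0.13,"y":0,"z":0.11,"roll":0},{"x":0.12,"y":0,"z":0.12,"roll":0},{"x":0.12,"y":0,"z":0.12,"roll":0},{"x":0.12,"y":0,"z":0.12,"roll":0},{"x":0.11,"y":0,"z":0.13,"roll":0},{"x":0.11,"y":0,"z":0.13,"roll":0},{"x":0.11,"y":0,"z":0.13,"roll":0},{"x":0.1,"y":0,"z":0.14,"roll":0},{"x":0.1,"y":0,"z":0.14,"roll":0},{"x":0.1,"y":0,"z":0.14,"roll":0}]'
python3 -m jog '[{"x":0.08,"y":0,"z":0.15,"roll":0},{"x":0.08,"y":0,"z":0.15,"roll":0},{"x":0.08,"y":0,"z":0.15,"roll":0},{"x":0.07,"y":0,"z":0.16,"roll":0},{"x":0.07,"y":0,"z":0.16,"roll":0},{"x":0.07,"y":0,"z":0.16,"roll":0},{"x":0.05,"y":0,"z":0.16,"roll":0},{"x":0.05,"y":0,"z":0.16,"roll":0},{"x":0.05,"y":0,"z":0.16,"roll":0}]'
python3 -m jog '[{"x":0.03,"y":0,"z":0.12,"roll":0},{"x":0.03,"y":0,"z":0.12,"roll":0},{"x":0,"y":0,"z":0.12,"roll":0},{"x":0,"y":0,"z":0.12,"roll":0}]'
```

```text
time: 28.65
eef_pos: [566.0, 7.0, 174.9]
orientation: [-0.005, 1.0, 0.0, 0.003]
wrist_force: [6.3, 1.0, 3.8]
finger_gap: -0.001
grip_force: 3.0
time: 29.4
eef_pos: [548.2, 6.8, 132.6]
orientation: [-0.005, 1.0, 0.0, 0.003]
wrist_force: [6.1, -0.4, 12.3]
finger_gap: -0.0
grip_force: 7.5
time: 29.73
eef_pos: [546.4, 6.7, 118.6]
orientation: [-0.005, 1.0, 0.0, 0.003]
wrist_force: [-4.3, 0.2, 43.4]
finger_gap: 0.0
grip_force: 22.1
```

```bash
python3 -m jog '[{"x":0,"y":0,"z":-0.1,"roll":0},{"x":0,"y":0,"z":-0.2,"roll":0},{"x":0,"y":0,"z":-0.4,"roll":0},{"x":0,"y":0,"z":-0.8,"roll":0},{"x":0,"y":0,"z":-1,"roll":0},{"x":0,"y":-0.5,"z":-1,"roll":0},{"x":0.5,"y":-1,"z":-1,"roll":0},{"x":0.5,"y":-1,"z":0,"roll":0},{"x":0.5,"y":-1,"z":0,"roll":0},{"x":0.5,"y":-1,"z":0,"roll":0},{"x":0,"y":0,"z":0,"roll":0}]' 0.5
python3 - <<'E'
from h import *; from workcell import *
need(W(20,66,200),90.6)
d=get_image('top'); P=cloud(d)
q=(P-np.r_[O,0]); y,x=q[...,1]-np.sin(YAW)*q[...,0],q[...,0]+np.sin(YAW)*q[...,1]
m=(x>-50)&(x<80)&(y>-110)&(y<-50)&(P[...,2]>80)&(P[...,2]<200); print(m.sum(),np.polyfit(x[m],P[m][:,2],1))
m=(x>-50)&(x<80)&(y>90)&(y<120)&(P[...,2]>80)&(P[...,2]<200); print(m.sum(),np.polyfit(x[m],P[m][:,2],1))
for n in('top','scene'):
    d=get_image(n)
    u,v=project(d,[W(20,66,135)])[0].round().astype(int)
    cv2.imwrite(f'pics/w_{n}.png',cv2.resize(d['pixels'][v-20:v+20,u-20:u+20,::-1],(600,600),interpolation=cv2.INTER_CUBIC)); np.savez(n+'4.npz',**d); print(u,v,project(d,[W(20,66,135),W(20,66,150)]))
a,b=[cv2.imread(f'pics/w_{n}.png')[:,100:500] for n in('top','scene')]; cv2.imwrite('pics/w.png',np.hstack([a,b]))
E
```

```text
time: 30.65
eef_pos: [484.5, -132.6, 250.7]
orientation: [-0.002, 1.0, -0.002, 0.0]
wrist_force: [-0.4, -1.5, -0.3]
finger_gap: 0.505
grip_force: 0.0
t=30.6 tcp [ 484.5 -132.6  250.7] yawy 90.2 gap 0.50 tiltz [ 0.    -0.003 -1.   ]
 to [603.3 178.2 200. ] now-axes [-3.99 10.35  1.66] | roll -0.1 | after-axes [-4.07 10.32  1.66] j7 1.75
932 [-1.01145257e-03  1.19851599e+02]
464 [3.45797044e-03 1.19919871e+02]
184 148 [[183.94364815 148.18478449]
 [183.00813402 146.85729252]]
310 183 [[309.92181343 182.78836038]
 [310.21431839 179.43950767]]
```

View pics/w.png

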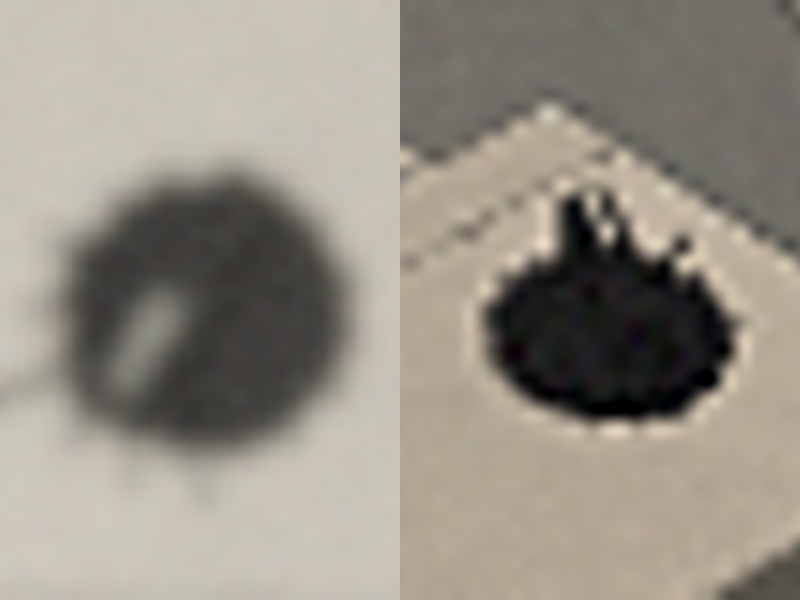

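Depth shows the lid level (119.9 mm) and held. The pointer line runs from (175,300) to (120,390) in the left crop, so it points at roughly 0.6 rad. Computing it precisely.

```bash
cat >> h.py <<'E'
def pointer(d,verbose=1):
    u,v=project(d,[W(20,66,150)])[0]; g=d['pixels'].astype(int).mean(2)
    vv,uu=np.mgrid[:g.shape[0],:g.shape[1]]; 
    m=(np.hypot(uu-u,vv-v)<10)&(g>75)&(np.hypot(uu-project(d,[W(20,66,131)])[0][0],vv-project(d,[W(20,66,131)])[0][1])<8)
    k,L,S,C=cv2.connectedComponentsWithStats(m.astype(np.uint8)); i=1+S[1:,4].argmax(); s=L==i
    p=onplane(d,np.c_[uu[s],vv[s]],150)[:,:2]; w=g[s]-60
    c=(p*w[:,None]).sum(0)/w.sum(); e=np.linalg.eigh(np.cov(p.T,aweights=w))[1][:,1]
    ax=W(20,66,150)[:2]; r=c-ax; e=e*np.sign(e@r)
    th=lambda q: (np.pi+YAW-np.arctan2(q[1],q[0]))%(2*np.pi)
    print('n',s.sum(),'centroid rel axis',r.round(1),'theta by centroid %.2f, by line dir %.2f'%(th(r),th(e)))
E
python3 - <<'E'
from h import *
for n in('top4','scene4','top'): 
    try: pointer(dict(np.load(n+'.npz')))
    except Exception as ex: print(n,ex)
d=dict(np.load('top4.npz')); print(project(d,[W(20-r*np.cos(1.2),66+r*np.sin(1.2),120) for r in(28,40)]))
g=d['pixels'].astype(int).mean(2); print(g[150:157,166:182].round().astype(int))
E
```

```text
n 30 centroid rel axis [-9.6  8. ] theta by centroid 0.70, by line dir 0.46
n 23 centroid rel axis [ 1.5 13.1] theta by centroid 1.70, by line dir 3.20
n 23 centroid rel axis [-10.1   7.9] theta by centroid 0.68, by line dir 0.45
[[175.51742367 152.79140979]
 [171.50518141 154.2153431 ]]
[[199 198 197 197 197 193 188 177 149 103  66  63  87 118 135 122]
 [198 199 198 197 196 194 188 173 144  99  73  75  99 126 124 101]
 [199 198 196 194 189 185 178 162 136 102  80  85 113 124 110  83]
 [198 195 190 181 175 169 165 158 145 112  83  88 109 113  90  66]
 [197 190 179 167 161 169 170 173 163 134  96  88  91  88  74  59]
 [196 189 179 174 178 184 189 188 178 151 119 101  90  79  65  61]
 [198 196 191 190 192 193 195 192 184 166 148 138 120  96  86  82]]
```

```bash
python3 -m jog '[{"x":-0.35,"y":0.92,"z":0,"roll":0},{"x":-0.35,"y":0.92,"z":0,"roll":0},{"x":-0.35,"y":0.92,"z":0,"roll":0},{"x":-0.35,"y":0.92,"z":0,"roll":0},{"x":-0.35,"y":0.92,"z":0,"roll":0},{"x":-0.35,"y":0.92,"z":0,"roll":0},{"x":-0.35,"y":0.92,"z":0,"roll":0},{"x":-0.35,"y":0.92,"z":0,"roll":0},{"x":-0.35,"y":0.92,"z":0,"roll":0},{"x":-0.35,"y":0.92,"z":0,"roll":0},{"x":-0.35,"y":0.92,"z":0,"roll":0}]' 0.4
python3 -m jog '[{"x":0,"y":0,"z":0.5,"roll":1},{"x":0,"y":0,"z":0.5,"roll":1},{"x":0,"y":0,"z":0.5,"roll":1},{"x":0,"y":0,"z":0.3,"roll":1},{"x":0,"y":0,"z":0,"roll":1},{"x":0,"y":0,"z":0,"roll":1},{"x":0,"y":0,"z":0,"roll":1},{"x":0,"y":0,"z":0,"roll":0.35},{"x":0,"y":0,"z":0,"roll":0}]'
python3 - <<'E'
from h import *
need(W(20,66,135),60.8)
E
```

```text
time: 31.72
eef_pos: [599.5, 181.1, 249.7]
orientation: [-0.006, 1.0, 0.0, 0.0]
wrist_force: [-0.1, 0.0, -0.1]
finger_gap: 0.395
grip_force: 0.0
time: 32.47
eef_pos: [599.4, 179.2, 195.5]
orientation: [0.248, 0.969, 0.0, -0.0]
wrist_force: [-1.0, 0.8, 0.1]
finger_gap: 0.403
grip_force: 0.0
t=32.5 tcp [599.4 179.2 195.5] yawy 61.3 gap 0.40 tiltz [ 0.  0. -1.]
 to [603.3 178.2 135. ] now-axes [-0.13  0.03  2.02] | roll 0.12 | after-axes [-0.13  0.03  2.02] j7 0.84
```

```bash
python3 -m jog '[{"x":-0.13,"y":0.03,"z":0.4,"roll":0.12},{"x":0,"y":0,"z":0.6,"roll":0},{"x":0,"y":0,"z":0.5,"roll":0},{"x":0,"y":0,"z":0.4,"roll":0},{"x":0,"y":0,"z":0.1,"roll":0},{"x":0,"y":0,"z":0,"roll":0}]'
python3 -m jog '[{"x":0,"y":0,"z":0,"roll":0},{"x":0,"y":0,"z":0,"roll":0},{"x":0,"y":0,"z":0,"roll":0},{"x":0,"y":0,"z":0,"roll":0},{"x":0,"y":0,"z":0,"roll":0}]' 0
python3 - <<'E'
from h import *; from workcell import *
need(W(20,66,135),21.85); print(observe()['moment'])
E
```

```text
time: 32.97
eef_pos: [603.1, 176.9, 134.2]
orientation: [0.252, 0.968, -0.0, -0.001]
wrist_force: [-0.4, 0.2, 0.2]
finger_gap: 0.397
grip_force: 0.0
time: 33.38
eef_pos: [605.1, 179.4, 136.4]
orientation: [0.252, 0.968, 0.003, 0.002]
wrist_force: [11.0, 12.4, -5.8]
finger_gap: 0.119
grip_force: 61.2
t=33.4 tcp [605.1 179.4 136.4] yawy 60.8 gap 0.12 tiltz [ 0.005  0.004 -1.   ]
 to [603.3 178.2 135. ] now-axes [ 0.03 -0.06  0.04] | roll 9.74 | after-axes [-0.01 -0.07  0.04] j7 0.84
[ 2.50245357 -2.32778122 -0.04791506]
```

```bash
python3 -m jog '[{"x":0,"y":0.12,"z":0,"roll":0},{"x":0,"y":0,"z":0,"roll":0},{"x":0,"y":0,"z":0,"roll":0}]'
python3 -m jog '[{"x":0,"y":0,"z":0,"roll":0.9},{"x":0,"y":0,"z":0,"roll":0.9},{"x":0,"y":0,"z":0,"roll":0.9},{"x":0,"y":0,"z":0,"roll":0.9},{"x":0,"y":0,"z":0,"roll":0.9},{"x":0,"y":0,"z":0,"roll":0}]'
python3 - <<'E'
from h import *; from workcell import *
need(W(20,66,135),21.85); print(observe()['moment'])
E
```

```text
time: 33.63
eef_pos: [605.4, 179.7, 136.1]
orientation: [0.253, 0.968, -0.0, 0.0]
wrist_force: [-2.4, -3.0, 4.7]
finger_gap: 0.118
grip_force: 62.7
time: 34.13
eef_pos: [604.7, 179.0, 136.1]
orientation: [0.403, 0.915, -0.001, -0.0]
wrist_force: [-7.6, -6.4, 7.3]
finger_gap: 0.121
grip_force: 63.1
t=34.1 tcp [604.7 179.  136.1] yawy 42.5 gap 0.12 tiltz [-0.001 -0.002 -1.   ]
 to [603.3 178.2 135. ] now-axes [ 0.01 -0.05  0.04] | roll 5.15 | after-axes [-0.01 -0.05  0.04] j7 0.59
[-1.64061599  1.79273906 -0.01341824]
```

```bash
python3 -m jog '[{"x":0,"y":-0.06,"z":0,"roll":0.9},{"x":0,"y":0,"z":0,"roll":0.9},{"x":0,"y":0,"z":0,"roll":0.9},{"x":0,"y":0,"z":0,"roll":0.9},{"x":0,"y":0,"z":0,"roll":0.9},{"x":0,"y":0,"z":0,"roll":0.65},{"x":0,"y":0,"z":0,"roll":0},{"x":0,"y":0,"z":0,"roll":0}]'
python3 - <<'E'
from h import *; from workcell import *
need(W(20,66,135),21.85); print(observe()['moment'])
E
```

```text
time: 34.8
eef_pos: [603.6, 178.3, 136.1]
orientation: [0.559, 0.829, -0.0, -0.0]
wrist_force: [-4.3, -3.2, 6.2]
finger_gap: 0.119
grip_force: 62.9
t=34.8 tcp [603.6 178.3 136.1] yawy 22.1 gap 0.12 tiltz [-0.001 -0.001 -1.   ]
 to [603.3 178.2 135. ] now-axes [-0.   -0.01  0.04] | roll 0.06 | after-axes [-0.   -0.01  0.04] j7 0.32
[-0.94362638  1.38952264 -0.02620153]
```

```bash
python3 -m jog '[{"x":0,"y":0,"z":0,"roll":0.06},{"x":0,"y":0,"z":0,"roll":0}]'
python3 -m jog '[{"x":0,"y":0,"z":0,"roll":0},{"x":0,"y":0,"z":0,"roll":0},{"x":0,"y":0,"z":0,"roll":0},{"x":0,"y":0,"z":-0.4,"roll":0},{"x":0,"y":0,"z":-0.9,"roll":0},{"x":0,"y":0,"z":-0.9,"roll":0},{"x":0,"y":0,"z":-0.9,"roll":0},{"x":0,"y":0,"z":-0.9,"roll":0},{"x":0,"y":0,"z":-0.9,"roll":0},{"x":0,"y":0,"z":0,"roll":1},{"x":0,"y":0,"z":0,"roll":1},{"x":0,"y":0,"z":0,"roll":1}]' 0.35
python3 -m jog '[{"x":0,"y":-0.95,"z":0,"roll":1},{"x":0,"y":-0.95,"z":0,"roll":1},{"x":0,"y":-0.95,"z":0,"roll":0.35},{"x":0,"y":-0.95,"z":0,"roll":0},{"x":0,"y":-0.95,"z":0,"roll":0},{"x":0,"y":-0.95,"z":0,"roll":0},{"x":-0.8,"y":-0.4,"z":0,"roll":0},{"x":-0.8,"y":0,"z":0,"roll":0},{"x":-0.5,"y":0,"z":0,"roll":0},{"x":0,"y":0,"z":0,"roll":0}]' 0.6
python3 - <<'E'
from h import *; from workcell import *
need(W(-111.6,0,184),.6)
d=get_image('top'); pointer(d)
u,v=project(d,[W(20,66,135)])[0].round().astype(int)
a=cv2.resize(d['pixels'][v-20:v+20,u-20:u+20,::-1],(600,600),interpolation=cv2.INTER_CUBIC)[:,50:450]
d=get_image('scene'); u,v=project(d,[W(-60,30,150)])[0].round().astype(int)
b=cv2.resize(d['pixels'][v-30:v+30,u-30:u+30,::-1],(600,600),interpolation=cv2.INTER_CUBIC)[:,100:500]
cv2.imwrite('pics/w2.png',np.hstack([a,b]))
P=cloud(d); g=d['pixels'].max(2); m=(g<60)&(P[...,2]>165)&(P[...,2]<225)&(np.abs(P[...,0]-480)<60)&(np.abs(P[...,1]-112)<45); print('bar',m.sum(),P[m].mean(0) if m.any() else 0)
E
```

```text
time: 34.97
eef_pos: [603.6, 178.4, 136.1]
orientation: [0.56, 0.828, -0.0, -0.0]
wrist_force: [-4.9, -4.2, 6.0]
finger_gap: 0.116
grip_force: 62.8
time: 35.97
eef_pos: [604.0, 179.0, 282.8]
orientation: [0.645, 0.764, 0.001, 0.0]
wrist_force: [-0.7, 0.4, -0.3]
finger_gap: 0.357
grip_force: 0.0
time: 36.8
eef_pos: [422.1, 103.8, 282.9]
orientation: [0.705, 0.709, 0.0, 0.0]
wrist_force: [-0.5, 0.6, 1.3]
finger_gap: 0.601
grip_force: 0.0
t=36.8 tcp [422.1 103.8 282.9] yawy 0.3 gap 0.60 tiltz [ 0.001  0.    -1.   ]
 to [472.4 110.8 184. ] now-axes [0.22 1.67 3.3 ] | roll -0.08 | after-axes [0.22 1.67 3.3 ] j7 0.05
n 17 centroid rel axis [-2.5 12.3] theta by centroid 1.38, by line dir 0.92
bar 53 [474.43902466 111.47889229 201.482791  ]
```

View pics/w2.png

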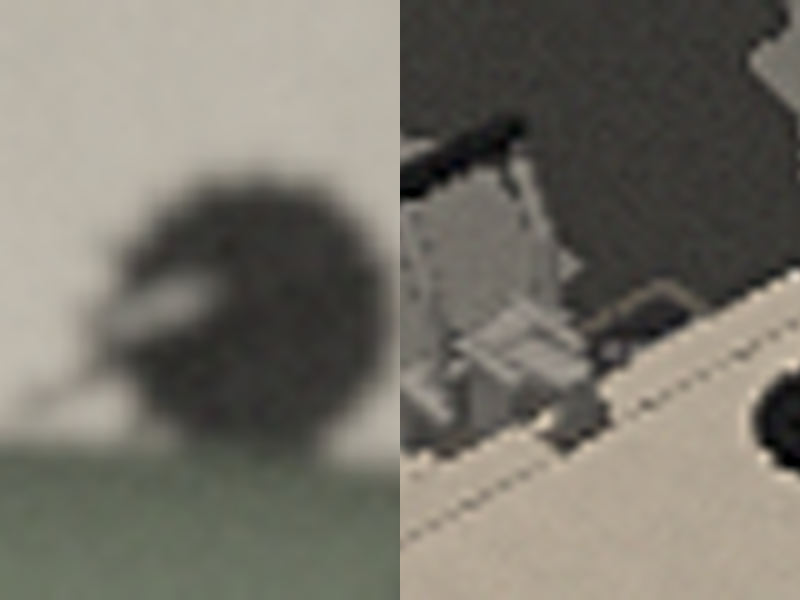

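The pointer is close to the long mark, but the arm partly covers it. I'll move aside for a clean reading.

```bash
python3 -m jog '[{"x":-0.95,"y":0,"z":0,"roll":0},{"x":-0.95,"y":0,"z":0,"roll":0},{"x":-0.95,"y":0,"z":0,"roll":0},{"x":-0.95,"y":0,"z":0,"roll":0},{"x":-0.95,"y":0,"z":0,"roll":0},{"x":-0.95,"y":0,"z":0,"roll":0},{"x":-0.95,"y":0,"z":0,"roll":0},{"x":-0.95,"y":0,"z":0,"roll":0},{"x":0,"y":0,"z":0,"roll":0}]' 0.6
python3 - <<'E'
from h import *; from workcell import *
ds=[get_image('top') for _ in range(8)]; d=ds[0]; d['pixels']=np.mean([x['pixels'] for x in ds],0); np.savez('top5.npz',**d)
pointer(d); u,v=project(d,[W(20,66,135)])[0].round().astype(int)
g=d['pixels'].mean(2); print(u,v)
# mark and pointer by radial sampling about the axis, each in its own plane
def prof(z,rs,ths): 
    out=[]
    for t in ths:
        q=project(d,[W(20-r*np.cos(t),66+r*np.sin(t),z) for r in rs]).astype(np.float32)
        out.append(cv2.remap(g.astype(np.float32),q[:,0].reshape(1,-1),q[:,1].reshape(1,-1),cv2.INTER_CUBIC).mean())
    return np.array(out)
T=np.arange(.8,1.75,.05)
print(np.c_[T,prof(120,np.linspace(33,39,7),T),prof(150,np.linspace(10,23,12),T)].round(2))
s=cv2.resize(d['pixels'][v-16:v+16,u-22:u+22,::-1].astype(np.uint8),(792,576),interpolation=cv2.INTER_CUBIC); cv2.imwrite('pics/w3.png',s)
E
```

```text
time: 37.65
eef_pos: [423.9, -125.7, 282.4]
orientation: [0.706, 0.708, -0.0, 0.001]
wrist_force: [0.6, -1.5, 0.6]
finger_gap: 0.601
grip_force: 0.0
n 20 centroid rel axis [-2.5 12.1] theta by centroid 1.38, by line dir 1.02
184 148
[[  0.8  183.04  58.81]
 [  0.85 177.89  61.72]
 [  0.9  176.31  66.08]
 [  0.95 179.08  72.61]
 [  1.   184.02  81.23]
 [  1.05 186.98  91.45]
 [  1.1  185.74 102.58]
 [  1.15 178.24 113.17]
 [  1.2  164.71 122.24]
 [  1.25 151.13 128.64]
 [  1.3  145.56 132.66]
 [  1.35 148.97 133.38]
 [  1.4  155.92 131.58]
 [  1.45 161.18 128.01]
 [  1.5  163.14 122.91]
 [  1.55 162.59 116.33]
 [  1.6  162.11 110.46]
 [  1.65 163.63 104.97]
 [  1.7  169.5   98.46]]
```

View pics/w3.png

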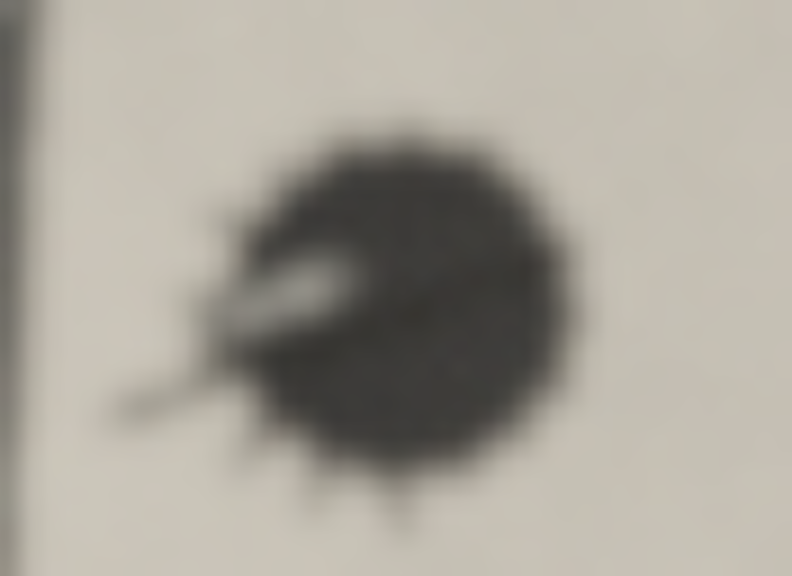

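```bash
python3 - <<'E'
from h import *
def ang(d,cols,f,z,sgn):
    g=d['pixels'].mean(2); pts=[]
    for c in cols:
        r0=int(round(f(c)))-3; col=g[r0:r0+7,c]*sgn; w=col-np.linspace(col[0],col[-1],7) if sgn<0 else col-col.min(); w=np.clip(w,0,None)**2
        pts.append((c,(w*np.arange(r0,r0+7)).sum()/w.sum()))
    p=onplane(d,pts,z)[:,:2]; vx,vy,x0,y0=cv2.fitLine(p.astype(np.float32),cv2.DIST_L2,0,.01,.01).ravel()
    if vy<0: vx,vy=-vx,-vy
    e=np.array([vx,vy]); a=np.pi+YAW-np.arctan2(vy,vx); off=(W(20,66,0)[:2]-[x0,y0])@[-vy,vx]
    print(np.round(pts,2).tolist(),'theta %.3f, assumed axis off line %.1f'%(a,off)); return 
d=dict(np.load('top5.npz'))
U=162;V=132
ang(d,range(U+14,U+19),lambda c:V+(270+(350-(c-U+.5)*18)*.44)/18-.5,150,1)
ang(d,range(U+6,U+11),lambda c:V+(388+(190-(c-U+.5)*18)*.39)/18-.5,120,-1)
E
```

```text
[[176.0, 148.44], [177.0, 148.04], [178.0, 147.71], [179.0, 147.49], [180.0, 147.25]] theta 1.257, assumed axis off line 1.5
[[168.0, 154.4], [169.0, 154.18], [170.0, 153.96], [171.0, 153.54], [172.0, 152.96]] theta 1.201, assumed axis off line 2.6
```

The mark reads 1.20, and the pointer reads about 1.2 from the grip yaw and line direction, so the wheel is set. Now I'll close the lever.

```bash
python3 -m jog '[{"x":0.95,"y":0.2,"z":0,"roll":0},{"x":0.95,"y":0.2,"z":0,"roll":0},{"x":0.95,"y":0.2,"z":0,"roll":0},{"x":0.95,"y":0.2,"z":0,"roll":0},{"x":0.95,"y":0.2,"z":0,"roll":0},{"x":0.95,"y":0.2,"z":0,"roll":0},{"x":0.95,"y":0.2,"z":0,"roll":0},{"x":0.95,"y":0.2,"z":0,"roll":0},{"x":0.3,"y":0,"z":0,"roll":0},{"x":0,"y":0,"z":0,"roll":0}]' 0.6
python3 - <<'E'
from h import *
need([472,111,184],.6)
E
```

```text
time: 38.88
eef_pos: [469.6, 118.3, 281.8]
orientation: [0.703, 0.711, -0.0, -0.0]
wrist_force: [-0.8, 0.5, 0.2]
finger_gap: 0.598
grip_force: 0.0
t=38.9 tcp [469.6 118.3 281.8] yawy 0.7 gap 0.60 tiltz [-0.001  0.    -1.   ]
 to [472 111 184] now-axes [-0.25  0.08  3.26] | roll 0.03 | after-axes [-0.25  0.08  3.26] j7 0.05
```

```bash
python3 -m jog '[{"x":-0.25,"y":0.08,"z":0.4,"roll":0},{"x":0,"y":0,"z":0.8,"roll":0},{"x":0,"y":0,"z":0.8,"roll":0},{"x":0,"y":0,"z":0.7,"roll":0},{"x":0,"y":0,"z":0.5,"roll":0},{"x":0,"y":0,"z":0,"roll":0},{"x":0,"y":0,"z":0,"roll":0}]'
python3 -m jog '[{"x":0,"y":0,"z":0,"roll":0},{"x":0,"y":0,"z":0,"roll":0},{"x":0,"y":0,"z":0,"roll":0},{"x":0,"y":0,"z":0,"roll":0},{"x":0,"y":0,"z":0,"roll":0}]' 0
```

```text
time: 39.47
eef_pos: [472.3, 107.4, 186.5]
orientation: [0.705, 0.71, -0.0, -0.0]
wrist_force: [-0.1, -0.1, 0.3]
finger_gap: 0.599
grip_force: 0.0
time: 39.88
eef_pos: [472.4, 108.3, 186.6]
orientation: [0.704, 0.71, 0.0, -0.0]
wrist_force: [-3.3, 0.7, 5.6]
finger_gap: 0.126
grip_force: 58.6
```

```bash
python3 -m jog '[{"x":0,"y":0.34,"z":-0.1,"roll":0},{"x":0,"y":0.35,"z":-0.05,"roll":0},{"x":0,"y":0.36,"z":0,"roll":0},{"x":0,"y":0.35,"z":0.05,"roll":0},{"x":0,"y":0.34,"z":0.1,"roll":0},{"x":0,"y":0.32,"z":0.15,"roll":0},{"x":0,"y":0,"z":0,"roll":0}]'
python3 -m jog '[{"x":0,"y":0.3,"z":0.19,"roll":0},{"x":0,"y":0.27,"z":0.24,"roll":0},{"x":0,"y":0.23,"z":0.27,"roll":0},{"x":0,"y":0.19,"z":0.3,"roll":0},{"x":0,"y":0,"z":0,"roll":0}]'
python3 - <<'E'
from h import *
need(W(-13,0,130),.6)
E
```

```text
time: 40.47
eef_pos: [535.6, 108.6, 181.5]
orientation: [0.704, 0.71, 0.0, 0.0]
wrist_force: [4.1, 0.2, 5.3]
finger_gap: 0.125
grip_force: 58.6
time: 40.88
eef_pos: [565.0, 109.1, 150.8]
orientation: [0.704, 0.71, 0.0, 0.0]
wrist_force: [8.1, 2.1, 0.5]
finger_gap: 0.122
grip_force: 58.5
t=40.9 tcp [565.  109.1 150.8] yawy 0.5 gap 0.12 tiltz [ 0.001 -0.    -1.   ]
 to [571.  111.9 130. ] now-axes [0.09 0.2  0.69] | roll -0.03 | after-axes [0.09 0.2  0.69] j7 0.15
```

```bash
python3 -m jog '[{"x":0,"y":0.12,"z":0.3,"roll":0},{"x":0,"y":0.08,"z":0.2,"roll":0},{"x":0,"y":0,"z":0,"roll":0}]'
python3 -m jog '[{"x":0,"y":0,"z":0.1,"roll":0},{"x":0,"y":0,"z":0.1,"roll":0},{"x":0,"y":0,"z":0.05,"roll":0},{"x":0,"y":0,"z":0,"roll":0}]'
```

```text
time: 41.13
eef_pos: [569.4, 109.4, 135.9]
orientation: [0.704, 0.71, -0.0, -0.001]
wrist_force: [-2.6, 4.1, 3.5]
finger_gap: 0.127
grip_force: 60.2
time: 41.47
eef_pos: [570.1, 108.9, 131.2]
orientation: [0.704, 0.71, 0.001, 0.0]
wrist_force: [-12.7, -0.6, 38.3]
finger_gap: 0.122
grip_force: 65.1
```

```bash
python3 -m jog '[{"x":0,"y":0,"z":-0.06,"roll":0},{"x":0,"y":0,"z":0,"roll":0},{"x":0,"y":0,"z":0,"roll":0},{"x":0,"y":0,"z":0,"roll":0},{"x":0,"y":0,"z":-0.5,"roll":0},{"x":0,"y":0,"z":-0.8,"roll":0},{"x":0,"y":0,"z":-0.8,"roll":0},{"x":0,"y":0,"z":-0.8,"roll":0},{"x":0,"y":0,"z":0,"roll":0}]' 0.5
python3 -m jog '[{"x":-0.9,"y":-0.6,"z":-0.5,"roll":0},{"x":-0.9,"y":-0.6,"z":0,"roll":0},{"x":-0.9,"y":-0.6,"z":0,"roll":0},{"x":-0.9,"y":-0.6,"z":0,"roll":0},{"x":-0.9,"y":-0.6,"z":0,"roll":0},{"x":-0.9,"y":-0.6,"z":0,"roll":0},{"x":-0.9,"y":-0.6,"z":0,"roll":0},{"x":-0.9,"y":0,"z":0,"roll":0},{"x":-0.9,"y":0,"z":0,"roll":0},{"x":0,"y":0,"z":0,"roll":0}]'
python3 - <<'E'
from h import *; from workcell import *
d0=dict(np.load('top.npz'))
for dd,t in((d0,'start'),(get_image('top'),'now')):
    P=cloud(dd); g=dd['pixels'].max(2); q=(P-np.r_[O,0])
    m=(g<70)&(abs(q[...,0]+13)<30)&(abs(q[...,1])<30)&(P[...,2]>125)&(P[...,2]<175); print(t,'bar',m.sum(),q[m].mean(0).round(1),np.percentile(P[m][:,2],90).round(1))
    m=(q[...,0]>-50)&(q[...,0]<80)&(q[...,1]>-110)&(q[...,1]<-50)&(P[...,2]>80)&(P[...,2]<200); print('lid',np.polyfit(q[m][:,0],P[m][:,2],1))
d=dd; pointer(d)
s=get_image('scene')
print(*plates(d),sep='\n')
cv2.imwrite('pics/end.png',np.hstack([cv2.resize(x['pixels'][80:320,130:290 if i else 450][:, :, ::-1] if i else x['pixels'][100:340,160:400,::-1],(400,400)) for i,x in enumerate((s,d))]))
E
```

```text
time: 42.22
eef_pos: [571.2, 108.9, 221.9]
orientation: [0.704, 0.71, 0.002, 0.002]
wrist_force: [-0.4, -0.4, 0.2]
finger_gap: 0.504
grip_force: 0.0
time: 43.05
eef_pos: [445.3, -139.8, 233.1]
orientation: [0.706, 0.708, -0.001, 0.001]
wrist_force: [1.3, -0.2, 1.1]
finger_gap: 0.497
grip_force: 0.0
start bar 41 [-14.3   3.2 150.4] 152.7
lid [-2.27521223e-03  1.20004629e+02]
now bar 20 [-13.6   1.4 149.7] 152.7
lid [-1.34992373e-03  1.19866688e+02]
n 20 centroid rel axis [-2.4 12.1] theta by centroid 1.38, by line dir 1.01
(array([329.,  95.]), array([ 838.7, -270.5,   34.4,  198.5,  109.7,   89.6]))
(array([330.,  74.]), array([ 886.9, -257.7,   35.3,   66.9,   38.3,  -60.8]))
(array([ 45., 109.]), array([745. , 637.8,  24.5,  88.9,  30. , -22. ]))
(array([386., 164.]), array([ 599.7, -433.9,   15.4,   91.4,   90.3,  -87.9]))
(array([273., 175.]), array([550.5, -79.2,  21.1,  37.7,  29.1,  -8.9]))
```

View pics/end.png

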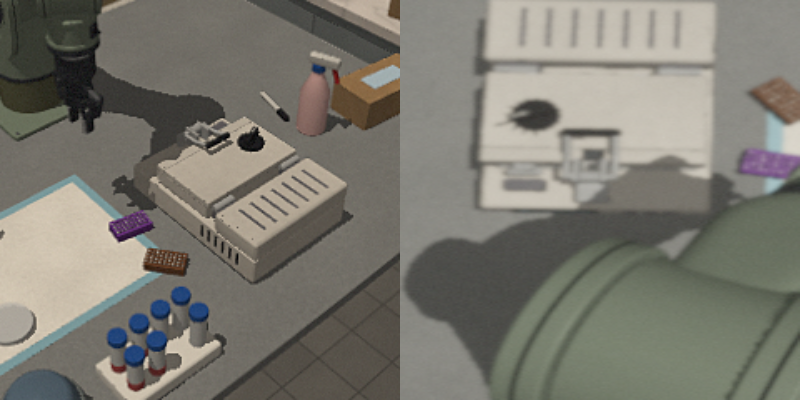

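The picture shows the lid level and the lever lying back at (590,133), where it was at the start. The wheel pointer stands at the long mark, both white plates are off the bench, and the robot is clear. Handing in.

```bash
python3 -c "
from workcell import *
print(finish_job())"
```

```text
the job is handed in; nothing more can be done
None
```

The job is done and handed in at about 43 s of the 200 s, with no verdict returned: both white plates are seated in bays 0 and 2, the lid is level in its catch, the wheel reads about 1.2 (±0.06 from the images) and the lever is closed; three forces ran high: about 103 N at the wrist lifting the lid, 55 N pressing the first plate into its bay (I had to set it down twice), and 43 N pushing the lid shut.

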